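# Change over the sample shaker

## Task

Change the batch on the bottle shaker: first click its knob back from RUN to OFF, then move every finished bottle (blue cap) from the shaker into the yellow carrier, one to a compartment, and stand every waiting bottle (green cap) upright in a ring of the shaker, right down on the platform; when all are in place, turn the knob clockwise until it clicks over to RUN. Lift no bottle while the knob is at RUN, set the bottles down rather than letting them drop, and leave the other things on the bench alone.

Things in the scene. Friction and masses are not known exactly. Their poses are not given: they have to be found in the camera images.
- shaker: bench orbital shaker, fixed, white housing 340 x 250 mm. Origin on the bench under the centre of its platform (235 mm square, black, top 85 mm above the bench); console deck on its -x side, 70 mm above the bench. Four wire ring holders at x, y = +-52 mm: inner diameter 64 mm, wire 5 mm, top of the wire 43.5 mm above the platform. It does not move in simulation
- ring0 (a point): centre of ring holder 0 of the shaker, at the level of the platform's top (85 mm above the bench) where a bottle's underside comes to rest
- ring1 (a point): centre of ring holder 1 of the shaker, at the level of the platform's top (85 mm above the bench) where a bottle's underside comes to rest
- ring2 (a point): centre of ring holder 2 of the shaker, at the level of the platform's top (85 mm above the bench) where a bottle's underside comes to rest
- ring3 (a point): centre of ring holder 3 of the shaker, at the level of the platform's top (85 mm above the bench) where a bottle's underside comes to rest
- knob_grip (a point): point on the vertical axis of the switch knob, on the console 165 mm from the platform's centre, 26 mm above the deck, the height at which to grip. Knob: black bar 48 mm long, 14 mm thick, from 4 to 36 mm above the deck, white line at its pointer end, on a grey disc 54 mm across, 4 mm high. The bar's direction is given under joint knob
- knob (a joint): angle of the switch knob, growing clockwise seen from above: 0 = OFF (red mark), 1.2 rad = RUN (green mark). Seen from above the bar points along the shaker's x axis turned anticlockwise by (0.6 - angle). A spring detent holds either position, resists with up to 0.15 N m, and past the middle (0.6) clicks over by itself. Stops 0.03 beyond each position
- carrier: yellow plastic bottle carrier, fixed, 184 mm square (220 mm over its two end lips), 55 mm high, open on top, four compartments 80 mm square (2 x 2, 88 mm apart, walls 8 mm). Origin on the bench under its centre, its sides along its x and y
- cell0 (a point): centre of the floor of compartment 0 of the carrier, 5 mm above the bench
- cell1 (a point): centre of the floor of compartment 1 of the carrier, 5 mm above the bench
- cell2 (a point): centre of the floor of compartment 2 of the carrier, 5 mm above the bench
- cell3 (a point): centre of the floor of compartment 3 of the carrier, 5 mm above the bench
- done0: amber glass bottle, 56 mm diameter, 112 mm tall, 0.18 to 0.31 kg, bottom-heavy; body with a paper band up to 70 mm, then shoulder and neck; screw cap 44 mm diameter from 86 to 112 mm above the underside: grip it by the cap from above. Origin at the centre of its underside, z up. Cap blue: a finished sample, standing at first in one of the shaker's rings. May be absent (no pose).
- done1: amber glass bottle, 56 mm diameter, 112 mm tall, 0.18 to 0.31 kg, bottom-heavy; body with a paper band up to 70 mm, then shoulder and neck; screw cap 44 mm diameter from 86 to 112 mm above the underside: grip it by the cap from above. Origin at the centre of its underside, z up. Cap blue: a finished sample, standing at first in one of the shaker's rings. May be absent (no pose).
- done2: amber glass bottle, 56 mm diameter, 112 mm tall, 0.18 to 0.31 kg, bottom-heavy; body with a paper band up to 70 mm, then shoulder and neck; screw cap 44 mm diameter from 86 to 112 mm above the underside: grip it by the cap from above. Origin at the centre of its underside, z up. Cap blue: a finished sample, standing at first in one of the shaker's rings. May be absent (no pose).
- done3: amber glass bottle, 56 mm diameter, 112 mm tall, 0.18 to 0.31 kg, bottom-heavy; body with a paper band up to 70 mm, then shoulder and neck; screw cap 44 mm diameter from 86 to 112 mm above the underside: grip it by the cap from above. Origin at the centre of its underside, z up. Cap blue: a finished sample, standing at first in one of the shaker's rings. May be absent (no pose).
- new0: amber glass bottle, 56 mm diameter, 112 mm tall, 0.18 to 0.31 kg, bottom-heavy; body with a paper band up to 70 mm, then shoulder and neck; screw cap 44 mm diameter from 86 to 112 mm above the underside: grip it by the cap from above. Origin at the centre of its underside, z up. Cap green: a waiting sample, standing at first on the bench. May be absent (no pose).
- new1: amber glass bottle, 56 mm diameter, 112 mm tall, 0.18 to 0.31 kg, bottom-heavy; body with a paper band up to 70 mm, then shoulder and neck; screw cap 44 mm diameter from 86 to 112 mm above the underside: grip it by the cap from above. Origin at the centre of its underside, z up. Cap green: a waiting sample, standing at first on the bench. May be absent (no pose).
- new2: amber glass bottle, 56 mm diameter, 112 mm tall, 0.18 to 0.31 kg, bottom-heavy; body with a paper band up to 70 mm, then shoulder and neck; screw cap 44 mm diameter from 86 to 112 mm above the underside: grip it by the cap from above. Origin at the centre of its underside, z up. Cap green: a waiting sample, standing at first on the bench. May be absent (no pose).
- new3: amber glass bottle, 56 mm diameter, 112 mm tall, 0.18 to 0.31 kg, bottom-heavy; body with a paper band up to 70 mm, then shoulder and neck; screw cap 44 mm diameter from 86 to 112 mm above the underside: grip it by the cap from above. Origin at the centre of its underside, z up. Cap green: a waiting sample, standing at first on the bench. May be absent (no pose).
- wash_bottle: white wash bottle with blue spout cap, 66 mm diameter, 200 mm tall, origin under its centre; not part of the job
- measuring_cylinder: clear measuring cylinder on a blue foot, foot 66 mm diameter, tube 29 mm, 196 mm tall, origin under its centre; not part of the job
- beaker: glass beaker, 80 mm diameter, 95 mm tall, origin under its centre; not part of the job
There are look-alikes about, which are no part of the job. Leave any red look-alike of the new0 alone.

How it is judged:
By the outcome, as a careful person would: the job done as asked, in the order asked, and still so for the second after the job is handed in, with the robot touching nothing.
Of done0, done1, done2, done3 only 2 to 3 are there at a start; the rules pass over those that are not, and their reading is None.
Of new0, new1, new2, new3 only 3 to 4 are there at a start; the rules pass over those that are not, and their reading is None.
At some moment in a run one of new0, new1, new2, new3 may be knocked a few centimetres aside while the robot is not near it.
It also fails if it takes over 210 s, if anything falls off the work surface, if the arm or the gripper's body presses on something with over 40 N, if the wrist force passes 120 N, or if a joint passes its speed limit or range.

## Robot

A 6-joint arm with a two-finger parallel gripper is mounted at the origin on the work surface. World frame = base frame: x ahead of the robot, y to its left, z up, the work surface at z = 0. Lengths are in m, angles in rad, forces in N, time in s.
With the tool pointing down it reaches from about 0.275 to 0.825 m from the base axis. Payload 4.9 kg.
Tool frame: the origin (TCP) lies at the very end of the fingers, on their centre line; the grasp point (between the pads) lies 19 mm behind it; z points along the fingers, y is the direction in which the jaws open and shut (so a half turn about z gives the same grasp; the last joint's range is limited). The gripper opens to 85 mm and grips with 20 to 120 N. Pads are 22 mm wide; open, the fingers measure 114 mm over their backs; the gripper's body (76 mm by 85 mm) begins 54 mm behind the grasp point. The pads swing forward as they close: fully open they stand 13 mm farther back than shut.
Start: joints at [1.081, 0.326, -0.193, 1.052, 0, 1.437], TCP at [0.192, 0.516, 0.231] pointing down, gripper open.
Joint ranges: [-2.65, 2.65], [-0.97, 1.79], [-1.3, 1.35], [-1.93, 2.1], [-1.47, 1.37], [-3.14, 3.14]. Speed limits (rad/s): [2.57, 2.57, 3.14, 3.14, 3.14, 3.14].

## Interface

Orientations are given as a unit quaternion [w, x, y, z].
In Python, from workcell import readout, capture, workorder gives the robot as it stands. The module is installed in compiled form; this text tells all that it offers.
- The arm moves only by the tool servo_tool, never from a script. Its argument "steps" is a list of rows, each a list of 3 entries, a list of its own where there are three numbers: the finger opening in m, from 0 to 0.0854, then the shift along the tool's x, y, z in m, then the turn about the tool's z in rad. In form: [[grip, [x, y, z], roll], ...]. A call has 1 to 8 rows; each row shifts and turns the commanded pose from where the row before left it, along the tool's axes as they then stand; what a row does not reach is not made up. A row lasts 1/12 s, in which the tool goes at most 41.7 mm and 7.16 degrees, less where a joint would pass 70% of its speed; a pose out of reach is approached as far as the arm can. A call is refused whole if a number of a shift passes 0.0417 or a number of a turn 0.125, either way. A call with a gripper value outside its range is refused whole. The fingers move at their own pace and stop on an object; "grip_force" is the grip in N (left out, the last holds). Time passes only in rows, so rows that do not move let the fingers close. It gives the time, the measured TCP pose, the force and the opening at its end, in the units of the state.
- readout.sense(): the state, without advancing time (a new reading comes with each control period).
- capture(name): name is "scene" or "top"; returns a dict with "image" (480x640x3 uint8, red, green, blue), "depth" (480x640 float32, m along the optical axis (not along the pixel's ray), 0 where there is no reading), "fx", "fy", "cx", "cy" (pixels), "k1" (the pictures are not rectified: a ray, as slopes to the right and down, at radius r is drawn at 1 + k1 r^2 times it, then the intrinsics apply), "rvec" (rotation vector, rad) and "tvec" (3), from world to camera coordinates, as OpenCV has them. Camera axes: x right, y down, z forward; pixel columns grow to the right and rows downward; lengths in m; the calibration is good to about 2 mm. A picture is of the moment at which its call begins.
- workorder.finish_job(): hands the job in, once; it reports no verdict.
The state is a dict: "time_s": time; "qpos": joint angles; "qd": joint speeds; "effort": joint torques, N m; "ee_pos": TCP position; "tool_rot": TCP orientation; "ft_force": force on the tool from outside, world axes, zero at the start; "ft_torque": the same for the moment, N m; "opening": finger opening in m.
Only numpy, scipy, OpenCV 4.12 (cv2) and the standard library are available. Lean on these libraries where they do the work, as an engineer would, in place of code of your own. Each camera call takes 0.05 s, during which the arm holds its last target. There are 200 camera calls.

## Working session

There is one attempt and no reset: what is moved stays moved. The work goes in short steps, Python scripts to look and compute and a tool call to move; the robot and the scene stay as the last step left them, time stands still between calls to the robot, and variables do not carry over. Pictures are saved under pics/ and viewed, about 12 in all and at most 16, crops included, and the job is handed in when it is done.

Besides the shell and the picture viewer there is one more tool, called after "Emit:" as name([rows], argument=value, ...), one row to a line, values as JSON. servo_tool: Moves the arm, as the interface text tells. Its arguments: {"type":"object","properties":{"steps":{"type":"array","items":{"type":"array"}},"grip_force":{"type":"number"}},"required":["steps"]}

```bash
mkdir -p pics
cat > h.py <<'E'
import numpy as np, cv2
from workcell import readout, capture, workorder
def grab(n,save=None):
    c=capture(n)
    if save: cv2.imwrite('pics/'+save,c['image'][:,:,::-1])
    return c
def ray(c,uv):
    K=np.array([[c['fx'],0,c['cx']],[0,c['fy'],c['cy']],[0,0,1]])
    p=cv2.undistortPoints(np.array(uv,float).reshape(-1,1,2),K,np.array([c['k1'],0,0,0],float)).reshape(-1,2)
    R=cv2.Rodrigues(np.array(c['rvec'],float))[0]; t=np.array(c['tvec'],float).reshape(3)
    d=np.c_[p,np.ones(len(p))]@R; o=-R.T@t
    return o,d
def onplane(c,uv,z):
    o,d=ray(c,uv); return o+d*((z-o[2])/d[:,2])[:,None]
def cloud(c):
    v,u=np.mgrid[0:480,0:640]; o,d=ray(c,np.c_[u.ravel(),v.ravel()])
    P=o+d*c['depth'].ravel()[:,None]; P[c['depth'].ravel()==0]=np.nan
    return P.reshape(480,640,3)
E
python3 - <<'E'
from h import *
for n in('scene','top'):
    c=grab(n,n+'0.png'); o,_=ray(c,[[320,240]]); print(n,o,c['fx'],c['k1'],c['rvec'])
print(readout.sense())
E
```

```text
scene [ 1.19694696 -0.36523094  0.92106494] 493.9487975679426 -0.03565018625886828 [ 2.09705259  1.32748009 -0.50479438]
top [ 0.35528252 -0.05307251  1.25912506] 438.8206304354522 -0.06291634271299425 [ 2.11928501 -2.16722009  0.1824253 ]
{'time_s': 0.1, 'qpos': array([ 1.08078224e+00,  3.26867458e-01, -1.93446428e-01,  1.05200172e+00,
       -2.77046582e-06,  1.43658928e+00]), 'qd': array([ 3.52895503e-04, -2.20323983e-03,  1.85334898e-03, -1.94490045e-03,
       -3.96282442e-06, -1.43802784e-04]), 'effort': array([ 3.66244749e-04, -4.44239366e+01,  2.63037050e+01,  7.89756799e-03,
       -1.98900748e-04,  2.41694477e-05]), 'ee_pos': array([0.19134672, 0.51510763, 0.23059561]), 'tool_rot': array([-2.31942243e-04,  1.76966521e-01,  9.84216578e-01, -7.23363709e-04]), 'ft_force': array([-0.00728525, -0.00449106,  0.30236166]), 'ft_torque': array([ 0.03925749, -0.0129866 ,  0.02763336]), 'opening': 0.08549576883606953}
```

View pics/top0.png

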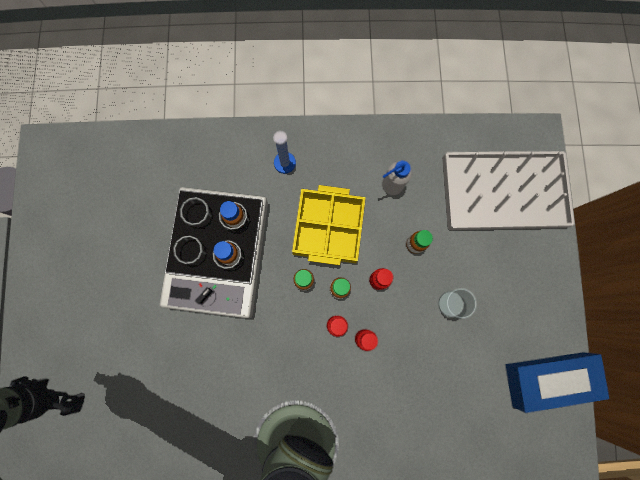

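View pics/scene0.png

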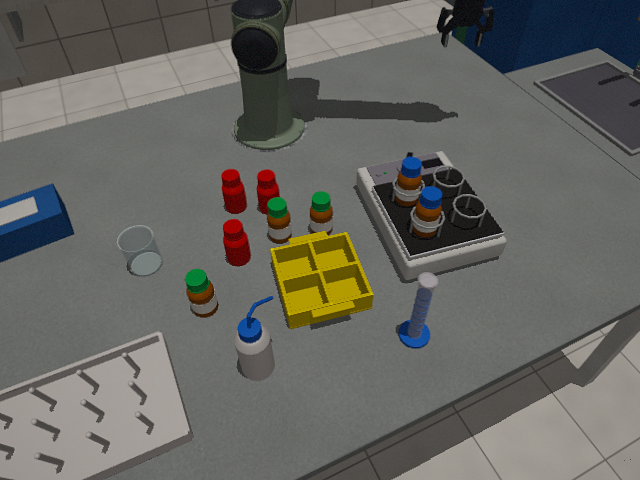

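Top view: done bottles have blue caps at (232,210) and (226,249). New bottles have green caps at (304,279), (341,287) and (423,238). Empty rings are at (195,211) and (188,249), the knob at (206,296) and the carrier at (329,225). Possible confusions: red bottles at (382,279), (338,326), (367,340), the wash bottle's blue cap (402,170), and the cylinder's blue foot (285,162).

```bash
cat >> h.py <<'E'
def comps(m,amin=40):
    n,l,s,ce=cv2.connectedComponentsWithStats(m.astype(np.uint8))
    return [(l==i) for i in range(1,n) if s[i,4]>=amin]
def caps(c,verbose=True):
    P=cloud(c); hsv=cv2.cvtColor(c['image'],cv2.COLOR_RGB2HSV); H,S,V=[hsv[:,:,i].astype(int) for i in range(3)]
    out=[]
    for name,lo,hi in(('green',45,80),('blue',100,125)):
        for m in comps((H>lo)&(H<hi)&(S>130)&(V>50)):
            z=P[m][:,2]; zt=np.nanpercentile(z,95)
            k=m&(abs(P[:,:,2]-zt)<.006)
            if k.sum()<20: continue
            cn=cv2.findContours(k.astype(np.uint8),0,2)[0]; cn=max(cn,key=cv2.contourArea)
            Q=onplane(c,cn.reshape(-1,2),zt)[:,:2].astype(np.float32)
            (x,y),r=cv2.minEnclosingCircle(Q)
            v,u=np.nonzero(k); out.append((name,x,y,r,zt))
            if verbose: print(name,'pix',int(u.mean()),int(v.mean()),'xy',round(x,4),round(y,4),'r',round(r,4),'ztop',round(float(zt),4),'cent',onplane(c,[[u.mean(),v.mean()]],zt)[0,:2].round(4))
    return out
E
python3 - <<'E'
from h import *
for n in('top','scene'):
    c=grab(n); print(n); caps(c)
    P=cloud(c); hsv=cv2.cvtColor(c['image'],cv2.COLOR_RGB2HSV)
    y=(hsv[:,:,0]>20)&(hsv[:,:,0]<35)&(hsv[:,:,1]>150)&(abs(P[:,:,2]-.055)<.006)
    y=max(comps(y),key=lambda m:m.sum())
    q=P[y][:,:2].astype(np.float32); print('carrier',cv2.minAreaRect(q))
    pix=np.argwhere(y)[:,::-1]; print(' by ray',cv2.minAreaRect(onplane(c,pix,.055)[:,:2].astype(np.float32)))
    # platform
    b=(hsv[:,:,2]<40)&(abs(P[:,:,2]-.085)<.006)
    b=max(comps(b),key=lambda m:m.sum()); pix=np.argwhere(b)[:,::-1]
    print('platform',cv2.minAreaRect(onplane(c,pix,.085)[:,:2].astype(np.float32)))
    # rings
    r=(abs(P[:,:,2]-.127)<.007)&(P[:,:,1]>.05)
    for m in comps(r,30):
        pix=np.argwhere(m)[:,::-1]; print('ring?',pix.mean(0).round(),cv2.minEnclosingCircle(onplane(c,pix,.126)[:,:2].astype(np.float32)))
    w=(hsv[:,:,1]<40)&(hsv[:,:,2]>140)&(abs(P[:,:,2]-.07)<.02)&(P[:,:,1]>.05)
    for m in comps(w,100):
        pix=np.argwhere(m)[:,::-1]; print('white',cv2.minAreaRect(P[m][:,:2].astype(np.float32)))
E
```

```text
top
green pix 423 237 xy 0.5456 -0.3553 r 0.0218 ztop 0.1168 cent [ 0.5448 -0.3562]
green pix 303 277 xy 0.4464 -0.0334 r 0.0214 ztop 0.1171 cent [ 0.4462 -0.0338]
green pix 341 286 xy 0.4215 -0.1319 r 0.0214 ztop 0.1167 cent [ 0.422  -0.1322]
blue pix 284 164 xy 0.798 0.0174 r 0.0322 ztop 0.0163 cent [0.7914 0.0186]
blue pix 398 166 xy 0.7146 -0.2829 r 0.0154 ztop 0.1979 cent [ 0.7165 -0.2816]
blue pix 228 209 xy 0.6133 0.147 r 0.0218 ztop 0.2009 cent [0.6132 0.1471]
blue pix 222 249 xy 0.5123 0.1613 r 0.0221 ztop 0.2011 cent [0.5126 0.1614]
blue pix 562 382 xy 0.1502 -0.7175 r 0.1316 ztop 0.0858 cent [ 0.1514 -0.7159]
carrier ((0.6000564098358154, -0.10703210532665253), (0.1840471625328064, 0.22111876308918), 80.9811782836914)
 by ray ((0.5997140407562256, -0.10701015591621399), (0.18386362493038177, 0.22001972794532776), 80.93115997314453)
platform ((0.5699883699417114, 0.2086353302001953), (0.22662976384162903, 0.22470633685588837), 81.84474182128906)
ring? [194. 211.] ((0.6289216876029968, 0.2526407539844513), 0.03817295283079147)
ring? [236. 219.] ((0.6133262515068054, 0.149684
[... 1413 characters left out ...]
2727661), 0.033779945224523544)
ring? [448. 176.] ((0.5234020948410034, 0.2685379087924957), 0.04132230207324028)
ring? [407. 190.] ((0.5120528340339661, 0.16607990860939026), 0.03985279053449631)
ring? [469. 206.] ((0.6272357702255249, 0.2541443407535553), 0.04113173484802246)
ring? [426. 221.] ((0.6146960854530334, 0.150717094540596), 0.0385696142911911)
white ((0.4131786823272705, 0.3441126048564911), (0.021802902221679688, 0.060764871537685394), 81.77484130859375)
white ((0.5323750376701355, 0.21472829580307007), (0.24518781900405884, 0.33654874563217163), 82.01970672607422)
white ((0.6841310262680054, 0.19367805123329163), (0.22936104238033295, 0.0065510449931025505), 82.20442962646484)
```

Run:
```python
from h import *
c=grab('top'); P=cloud(c)
g=cv2.cvtColor(c['image'],cv2.COLOR_RGB2GRAY)
m=(g<60)&(abs(P[:,:,2]-.106)<.012)&(np.hypot(P[:,:,0]-.4066,P[:,:,1]-.2322)<.05)
pix=np.argwhere(m)[:,::-1]; Q=onplane(c,pix,.106)[:,:2].astype(np.float32); print(len(pix),cv2.minAreaRect(Q),Q.mean(0))
cv2.imwrite('pics/crop.png',cv2.resize(c['image'][180:350,150:450,::-1],None,fx=2.6,fy=2.6,interpolation=2))
```

```text
72 ((0.40622806549072266, 0.22981800138950348), (0.015424732118844986, 0.04574541747570038), 47.336605072021484) [0.40352127 0.2313185 ]
```

View pics/crop.png

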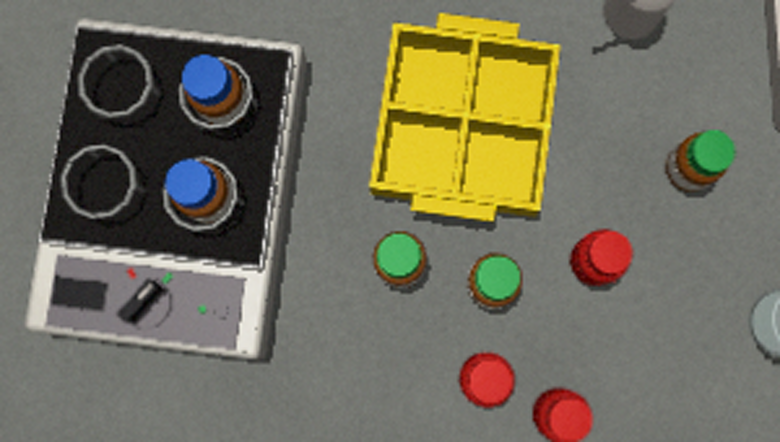

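Emit:
servo_tool([
  [0.05,[0,0,0],-0.1187],
  [0.05,[0,0,0],-0.1187],
  [0.05,[0,0,0],-0.1187],
  [0.05,[-0.0215,-0.0283,0],0],
  [0.05,[-0.0215,-0.0283,0],0],
  [0.05,[-0.0215,-0.0283,0],0],
  [0.05,[-0.0215,-0.0283,0],0],
  [0.05,[-0.0215,-0.0283,0],0],
], grip_force=40)

```text
time_s: 0.92
ee_pos: [0.2997, 0.3728, 0.2313]
tool_rot: [0.0, -0.001, 1.0, 0.0]
ft_force: [-0.2, 0.3, -1.1]
opening: 0.0501
```

The crop shows the knob at crop (142,300) pointing at the green RUN mark. There are two blue caps in the rings, three green caps on the bench and three red bottles to leave alone.

Emit:
servo_tool([
  [0.05,[-0.0213,-0.0283,0],0],
  [0.05,[-0.0213,-0.0283,0],0],
  [0.05,[-0.0213,-0.0283,0],0],
  [0.05,[-0.0213,-0.0283,0],0],
  [0.05,[-0.0213,-0.0283,0],0],
  [0.05,[0,0,0],0.1237],
  [0.05,[0,0,0],0.1237],
  [0.05,[0,0,0],0.1237],
])

```text
time_s: 1.58
ee_pos: [0.4061, 0.2317, 0.2312]
tool_rot: [-0.0, 0.188, 0.982, -0.0]
ft_force: [-0.4, 0.1, 0.5]
opening: 0.0499
```

Emit:
servo_tool([
  [0.05,[0,0,0],0.1237],
  [0.05,[0,0,0],0.1237],
  [0.05,[0,0,0],0.1237],
  [0.05,[0,0,0.03],0],
  [0.05,[0,0,0.03],0],
  [0.05,[0,0,0.03],0],
  [0.05,[0,0,0.02],0],
  [0.05,[0,0,0],0],
])

```text
time_s: 2.25
ee_pos: [0.4025, 0.2314, 0.1176]
tool_rot: [-0.003, 0.363, 0.932, -0.002]
ft_force: [-0.5, -0.4, 0.1]
opening: 0.05
```

Run:
```python
from h import *
s=readout.sense(); print(s['ee_pos'],s['tool_rot'],s['qpos'])
a=grab('top')['image'][260:340,150:270,::-1]; b=grab('scene')['image'][110:210,350:470,::-1]
a=cv2.resize(a,(480,320)); b=cv2.resize(b,(384,320)); cv2.imwrite('pics/k1.png',np.hstack([a,b])[:, :800])
```

```text
[0.40253685 0.23139235 0.11764177] [-0.00272128  0.36254507  0.93195904 -0.00245112] [ 3.62520660e-01  2.93012977e-01 -5.65273064e-01  7.19835150e-01
  2.25447823e-06  1.10452049e+00]
```

View pics/k1.png

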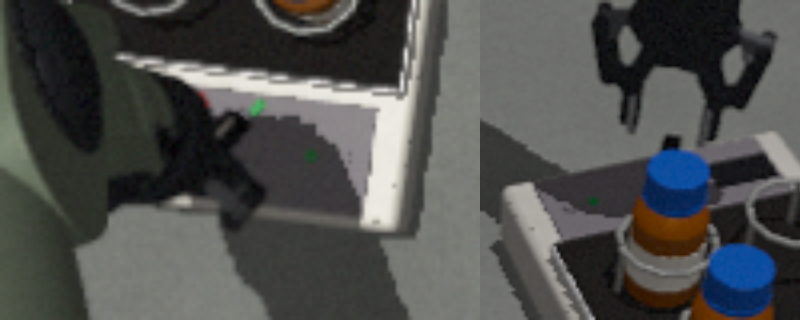

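The fingers straddle the bar with the knob between them. Correct by 4 mm and go down.

Emit:
servo_tool([
  [0.05,[-0.003,0.0027,0],0],
  [0.05,[0,0,0.012],0],
  [0.05,[0,0,0.012],0],
  [0.05,[0,0,0.012],0],
  [0.05,[0,0,0],0],
  [0.05,[0,0,0],0],
])

```text
time_s: 2.85
ee_pos: [0.4106, 0.2329, 0.0864]
tool_rot: [0.001, 0.363, 0.932, 0.0]
ft_force: [0.6, 1.2, 0.3]
opening: 0.0499
```

Emit:
servo_tool([
  [0.05,[0.003,-0.0027,0.004],0],
  [0.05,[0,0,0],0],
  [0.05,[0,0,0],0],
])

```text
time_s: 3.1
ee_pos: [0.4058, 0.2328, 0.0819]
tool_rot: [0.0, 0.362, 0.932, 0.0]
ft_force: [0.5, -0.7, -0.1]
opening: 0.05
```

Run:
```python
from h import *
for i in range(3):
    s=readout.sense(); print(s['ee_pos'],s['qd'].round(3)); capture('top')
```

```text
[0.40577176 0.23276727 0.08188501] [-0.002  0.003  0.005 -0.001 -0.001 -0.001]
[0.40589771 0.23279732 0.08185286] [-0.001  0.002  0.001 -0.001  0.001  0.002]
[0.40602055 0.232798   0.08181672] [-0.001  0.003 -0.002  0.     0.    -0.001]
```

Good. Close and turn anticlockwise (roll negative).

Emit:
servo_tool([
  [0.0,[0,0,0],0],
  [0.0,[0,0,0],0],
  [0.0,[0,0,0],0],
  [0.0,[0,0,0],0],
  [0.0,[0,0,0],0],
  [0.0,[0,0,0],0],
], grip_force=40)

```text
time_s: 3.75
ee_pos: [0.4065, 0.2334, 0.0816]
tool_rot: [0.0, 0.362, 0.932, 0.001]
ft_force: [2.6, 4.7, -0.5]
opening: 0.0131
```

Emit:
servo_tool([
  [0.0,[0,0,0],-0.1],
  [0.0,[0,0,0],-0.1],
  [0.0,[0,0,0],-0.1],
  [0.0,[0,0,0],-0.1],
  [0.0,[0,0,0],-0.1],
  [0.0,[0,0,0],-0.1],
  [0.0,[0,0,0],-0.1],
  [0.0,[0,0,0],-0.1],
])

```text
time_s: 4.42
ee_pos: [0.4064, 0.2331, 0.0816]
tool_rot: [0.001, -0.032, 0.999, 0.0]
ft_force: [2.8, 3.5, -0.3]
opening: 0.0131
```

Emit:
servo_tool([
  [0.0,[0,0,0],-0.1],
  [0.0,[0,0,0],-0.1],
  [0.0,[0,0,0],-0.1],
  [0.0,[0,0,0],-0.1],
  [0.0,[0,0,0],0],
  [0.0,[0,0,0],0],
  [0.0,[0,0,0],0],
])

```text
time_s: 5.0
ee_pos: [0.4065, 0.2329, 0.0816]
tool_rot: [0.001, -0.226, 0.974, 0.0]
ft_force: [3.4, 3.1, 0.6]
opening: 0.0135
```

Emit:
servo_tool([
  [0.04,[0,0,0],0],
  [0.05,[0,0,0],0],
  [0.05,[0,0,-0.03],0],
  [0.05,[0,0,-0.036],0],
  [0.05,[0,0,-0.036],0],
  [0.05,[0,0,-0.036],0],
  [0.065,[0,0,-0.036],0],
  [0.065,[0,0,-0.036],0],
])

```text
time_s: 5.67
ee_pos: [0.4041, 0.2318, 0.2925]
tool_rot: [-0.001, -0.227, 0.974, -0.0]
ft_force: [1.7, 0.7, 0.2]
opening: 0.0652
```

Emit:
servo_tool([
  [0.065,[0,0,0],0.115],
  [0.065,[0,0,0],0.115],
  [0.065,[0,0,0],0.115],
  [0.065,[0,0,0],0.114],
  [0.065,[0,0.033,0],0],
  [0.065,[0,0.033,0],0],
  [0.065,[0,0,0],0],
])

```text
time_s: 6.25
ee_pos: [0.4049, 0.3017, 0.2905]
tool_rot: [-0.001, -0.001, 1.0, 0.0]
ft_force: [-0.8, -0.1, 0.2]
opening: 0.0652
```

Run:
```python
from h import *
c=grab('top'); caps(c)
print(readout.sense()['ee_pos'],readout.sense()['tool_rot'])
a=c['image'][180:340,130:300,::-1]; b=grab('scene')['image'][100:270,330:510,::-1]
a=cv2.resize(a,(400,376)); b=cv2.resize(b,(398,376)); cv2.imwrite('pics/k2.png',np.hstack([a,b]))
```

```text
green pix 423 237 xy 0.5455 -0.3553 r 0.0218 ztop 0.1173 cent [ 0.5455 -0.3562]
green pix 302 277 xy 0.4469 -0.0331 r 0.0218 ztop 0.1168 cent [ 0.4459 -0.0331]
green pix 341 286 xy 0.4217 -0.1321 r 0.0213 ztop 0.1168 cent [ 0.4214 -0.1323]
blue pix 284 164 xy 0.7976 0.0175 r 0.0323 ztop 0.0168 cent [0.7915 0.0169]
blue pix 397 166 xy 0.7138 -0.2793 r 0.0195 ztop 0.1964 cent [ 0.7156 -0.2794]
blue pix 228 209 xy 0.6133 0.147 r 0.0218 ztop 0.2009 cent [0.6128 0.1474]
blue pix 222 249 xy 0.5129 0.1604 r 0.0217 ztop 0.2017 cent [0.5122 0.1608]
blue pix 562 382 xy 0.152 -0.7181 r 0.1316 ztop 0.0859 cent [ 0.1516 -0.7154]
[0.40467463 0.29967337 0.2903142 ] [-1.09740130e-03 -8.28279678e-04  9.99998769e-01 -7.55511338e-04]
```

View pics/k2.png

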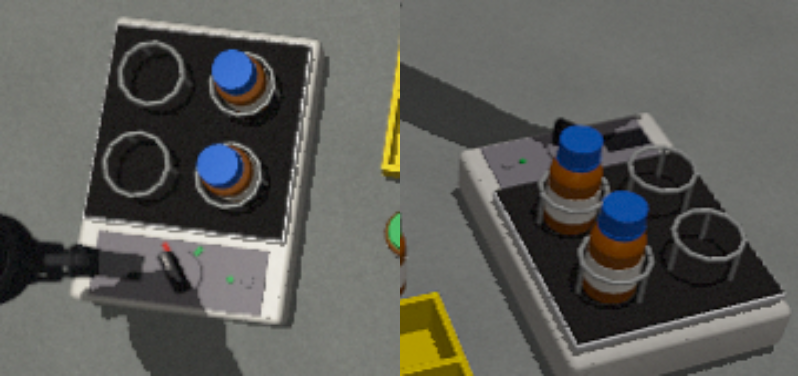

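Knob now points to the red OFF mark. Going to the near blue-capped bottle.

Emit:
servo_tool([
  [0.065,[-0.0218,-0.0277,0],0],
  [0.065,[-0.0218,-0.0277,0],0],
  [0.065,[-0.0218,-0.0277,0],0],
  [0.065,[-0.0218,-0.0277,0],0],
  [0.065,[-0.0218,-0.0277,0],0],
  [0.065,[0,0,0.02],0],
  [0.065,[0,0,0.02],0],
  [0.065,[0,0,0],0],
])

```text
time_s: 7.02
ee_pos: [0.5119, 0.1575, 0.2474]
tool_rot: [-0.004, 0.002, 1.0, -0.001]
ft_force: [-1.5, -0.6, -0.7]
opening: 0.065
```

Emit:
servo_tool([
  [0.065,[0,0,0],0],
  [0.065,[0,0,0],0],
])

```text
time_s: 7.18
ee_pos: [0.5143, 0.1597, 0.2521]
tool_rot: [-0.0, 0.001, 1.0, -0.0]
ft_force: [-0.7, -0.0, 0.5]
opening: 0.0647
```

Emit:
servo_tool([
  [0.065,[0,0.0015,0.02],0],
  [0.065,[0,0,0.02],0],
  [0.065,[0,0,0.02],0],
  [0.065,[0,0,0.015],0],
  [0.065,[0,0,0.01],0],
  [0.065,[0,0,0],0],
  [0.065,[0,0,0],0],
])

```text
time_s: 7.77
ee_pos: [0.5148, 0.1618, 0.167]
tool_rot: [0.0, 0.0, 1.0, -0.0]
ft_force: [-0.9, 0.3, 0.4]
opening: 0.0655
```

Emit:
servo_tool([
  [0.05,[0,0,0],0],
  [0.03,[0,0,0],0],
  [0.0,[0,0,0],0],
  [0.0,[0,0,0],0],
  [0.0,[0,0,0],0],
  [0.0,[0,0,0],0],
  [0.0,[0,0,0],0],
], grip_force=60)

```text
time_s: 8.35
ee_pos: [0.5158, 0.162, 0.168]
tool_rot: [0.002, 0.0, 1.0, 0.001]
ft_force: [-0.9, 1.2, 7.3]
opening: 0.0429
```

Emit:
servo_tool([
  [0.0,[0,0,-0.01],0],
  [0.0,[0,0,-0.02],0],
  [0.0,[0,0,-0.02],0],
  [0.0,[0,0,-0.02],0],
  [0.0,[0,0,-0.015],0],
  [0.0,[0,0,0],0],
])

```text
time_s: 8.85
ee_pos: [0.5163, 0.1617, 0.255]
tool_rot: [0.003, 0.0, 1.0, 0.0]
ft_force: [0.5, 0.1, -1.9]
opening: 0.0424
```

Emit:
servo_tool([
  [0.0,[-0.003,-0.015,0],0],
  [0.0,[-0.006,-0.027,0],0],
  [0.0,[-0.006,-0.027,0],0],
  [0.0,[-0.006,-0.027,0],0],
  [0.0,[-0.006,-0.027,0],0],
  [0.0,[-0.006,-0.027,0],0],
  [0.0,[-0.006,-0.027,0],0],
  [0.0,[-0.006,-0.027,0],0],
])

```text
time_s: 9.52
ee_pos: [0.5588, -0.0438, 0.2503]
tool_rot: [-0.001, 0.001, 1.0, 0.0]
ft_force: [0.1, -0.7, -2.1]
opening: 0.0426
```

Emit:
servo_tool([
  [0.0,[-0.0025,-0.0135,0],0],
  [0.0,[0,0,0],0],
  [0.0,[0,0,0],0],
  [0.0,[0,0,0],0],
])

```text
time_s: 9.85
ee_pos: [0.5613, -0.0551, 0.2508]
tool_rot: [-0.001, 0.0, 1.0, 0.0]
ft_force: [0.1, -0.1, -2.7]
opening: 0.0426
```

Emit:
servo_tool([
  [0.0,[-0.002,0,0.025],0],
  [0.0,[0,0,0.025],0],
  [0.0,[0,0,0.025],0],
  [0.0,[0,0,0.025],0],
  [0.0,[0,0,0.025],0],
  [0.0,[0,0,0.02],0],
  [0.0,[0,0,0.006],0],
  [0.0,[0,0,0],0],
])

```text
time_s: 10.52
ee_pos: [0.5622, -0.0544, 0.0986]
tool_rot: [-0.002, -0.0, 1.0, 0.001]
ft_force: [0.6, 0.1, -1.7]
opening: 0.0422
```

Emit:
servo_tool([
  [0.0,[0,0,0.003],0],
  [0.0,[0,0,0.003],0],
  [0.0,[0,0,0.003],0],
  [0.0,[0,0,0.002],0],
  [0.0,[0,0,0],0],
  [0.0,[0,0,0],0],
])

```text
time_s: 11.02
ee_pos: [0.564, -0.0561, 0.0896]
tool_rot: [0.0, 0.001, 1.0, -0.0]
ft_force: [-0.3, 0.6, -2.6]
opening: 0.0428
```

Emit:
servo_tool([
  [0.0,[0,0,0.001],0],
  [0.0,[0,0,0.001],0],
  [0.0,[0,0,0],0],
])

```text
time_s: 11.27
ee_pos: [0.5644, -0.0561, 0.088]
tool_rot: [0.001, 0.0, 1.0, -0.0]
ft_force: [-1.1, 0.3, 2.9]
opening: 0.0424
```

Emit:
servo_tool([
  [0.0,[0,0,0.001],0],
  [0.0,[0,0,0.001],0],
  [0.0,[0,0,0],0],
])

```text
time_s: 11.52
ee_pos: [0.565, -0.0561, 0.088]
tool_rot: [0.002, 0.0, 1.0, -0.0]
ft_force: [-4.9, 2.7, 17.0]
opening: 0.0424
```

Emit:
servo_tool([
  [0.0,[0,0,-0.0025],0],
  [0.05,[0,0,0],0],
  [0.065,[0,0,0],0],
  [0.065,[0,0,0],0],
  [0.065,[0,0,-0.03],0],
  [0.065,[0,0,-0.033],0],
  [0.065,[0,0,-0.033],0],
  [0.065,[0,0,-0.033],0],
])

```text
time_s: 12.18
ee_pos: [0.5635, -0.056, 0.2177]
tool_rot: [-0.001, 0.0, 1.0, 0.0]
ft_force: [0.7, -0.6, -0.2]
opening: 0.0648
```

Emit:
servo_tool([
  [0.065,[0,0,-0.033],0],
  [0.065,[-0.0083,0.034,0],0],
  [0.065,[-0.0083,0.034,0],0],
  [0.065,[-0.0083,0.034,0],0],
  [0.065,[-0.0083,0.034,0],0],
  [0.065,[-0.0083,0.034,0],0],
  [0.065,[-0.0083,0.034,0],0],
  [0.065,[0,0,0],0],
])

```text
time_s: 12.85
ee_pos: [0.6145, 0.1537, 0.249]
tool_rot: [0.0, -0.003, 1.0, 0.001]
ft_force: [-0.6, -1.5, -0.1]
opening: 0.0651
```

Emit:
servo_tool([
  [0.065,[0,0,0],0],
  [0.065,[0,0,0],0],
  [0.065,[0,0,0],0],
])

```text
time_s: 13.1
ee_pos: [0.6137, 0.1469, 0.2495]
tool_rot: [-0.0, 0.001, 1.0, -0.0]
ft_force: [-0.5, 0.1, -0.2]
opening: 0.0646
```

Run:
```python
from h import *
c=grab('top'); caps(c)
```

```text
green pix 424 237 xy 0.5456 -0.3552 r 0.0218 ztop 0.1169 cent [ 0.5452 -0.3566]
green pix 320 287 xy 0.4206 -0.0771 r 0.0217 ztop 0.117 cent [ 0.4201 -0.0768]
green pix 341 286 xy 0.4212 -0.1327 r 0.0215 ztop 0.1171 cent [ 0.4209 -0.1331]
blue pix 285 163 xy 0.7952 0.0185 r 0.0323 ztop 0.0163 cent [0.7918 0.0155]
blue pix 397 166 xy 0.7162 -0.2819 r 0.0159 ztop 0.1971 cent [ 0.7154 -0.2795]
blue pix 228 209 xy 0.6125 0.1475 r 0.0219 ztop 0.2011 cent [0.6118 0.1478]
blue pix 310 234 xy 0.5603 -0.0565 r 0.0219 ztop 0.122 cent [ 0.56  -0.056]
blue pix 562 382 xy 0.1502 -0.7189 r 0.1303 ztop 0.0858 cent [ 0.1516 -0.7152]
```

Bench check: one green bottle was knocked from (.446,-.033) to (.421,-.077) and now stands against another green. I'll grip those with the jaws along x. Continue with done B.

Emit:
servo_tool([
  [0.065,[-0.002,0.0005,0.02],0],
  [0.065,[0,0,0.02],0],
  [0.065,[0,0,0.02],0],
  [0.065,[0,0,0.014],0],
  [0.065,[0,0,0.0075],0],
  [0.065,[0,0,0],0],
  [0.065,[0,0,0],0],
])

```text
time_s: 13.73
ee_pos: [0.616, 0.1477, 0.1686]
tool_rot: [-0.0, 0.001, 1.0, -0.0]
ft_force: [0.5, -0.4, 0.4]
opening: 0.0651
```

Emit:
servo_tool([
  [0.05,[0,0,0],0],
  [0.03,[0,0,0],0],
  [0.0,[0,0,0],0],
  [0.0,[0,0,0],0],
  [0.0,[0,0,0],0],
  [0.0,[0,0,0],0],
  [0.0,[0,0,0],0],
])

```text
time_s: 14.32
ee_pos: [0.617, 0.1487, 0.17]
tool_rot: [0.002, 0.0, 1.0, 0.0]
ft_force: [-0.3, 0.5, 5.9]
opening: 0.0422
```

Emit:
servo_tool([
  [0.0,[0,0,-0.01],0],
  [0.0,[0,0,-0.02],0],
  [0.0,[0,0,-0.02],0],
  [0.0,[0,0,-0.02],0],
  [0.0,[0,0,-0.02],0],
  [0.0,[0,0,-0.01],0],
  [0.0,[0,0,0],0],
  [0.0,[0,0,0],0],
])

```text
time_s: 14.98
ee_pos: [0.6159, 0.1485, 0.2681]
tool_rot: [0.0, 0.0, 1.0, -0.0]
ft_force: [0.1, -0.3, -2.8]
opening: 0.0422
```

Emit:
servo_tool([
  [0.0,[-0.0045,-0.0272,0],0],
  [0.0,[-0.0045,-0.0272,0],0],
  [0.0,[-0.0045,-0.0272,0],0],
  [0.0,[-0.0045,-0.0272,0],0],
  [0.0,[-0.0045,-0.0272,0],0],
  [0.0,[-0.0045,-0.0272,0],0],
  [0.0,[-0.0045,-0.0272,0],0],
  [0.0,[-0.0045,-0.0272,0],0],
])

```text
time_s: 15.65
ee_pos: [0.6507, -0.0703, 0.266]
tool_rot: [-0.002, 0.0, 1.0, 0.0]
ft_force: [0.9, 0.3, -2.3]
opening: 0.0422
```

Emit:
servo_tool([
  [0.0,[0,0,0],0],
  [0.0,[0,0,0],0],
  [0.0,[0,0,0.025],0],
  [0.0,[0,0,0.025],0],
  [0.0,[0,0,0.025],0],
  [0.0,[0,0,0.025],0],
  [0.0,[0,0,0],0],
  [0.0,[0,0,0],0],
])

```text
time_s: 16.32
ee_pos: [0.6497, -0.0677, 0.1663]
tool_rot: [-0.003, -0.0, 1.0, 0.001]
ft_force: [-0.0, 0.2, -2.6]
opening: 0.0423
```

Emit:
servo_tool([
  [0.0,[0,0,0.02],0],
  [0.0,[0,0,0.02],0],
  [0.0,[0,0,0.02],0],
  [0.0,[0,0,0.009],0],
  [0.0,[0,0,0.004],0],
  [0.0,[0,0,0],0],
  [0.0,[0,0,0],0],
])

```text
time_s: 16.9
ee_pos: [0.6527, -0.0692, 0.0968]
tool_rot: [0.001, 0.0, 1.0, -0.0]
ft_force: [0.5, 0.1, -0.8]
opening: 0.0422
```

Emit:
servo_tool([
  [0.0,[0,0,0.003],0],
  [0.0,[0,0,0.002],0],
  [0.0,[0,0,0],0],
])

```text
time_s: 17.15
ee_pos: [0.6519, -0.0692, 0.0906]
tool_rot: [0.0, 0.0, 1.0, -0.0]
ft_force: [0.7, 0.6, -2.3]
opening: 0.0424
```

Emit:
servo_tool([
  [0.0,[0,0,0.001],0],
  [0.0,[0,0,0.001],0],
  [0.0,[0,0,0],0],
])

```text
time_s: 17.4
ee_pos: [0.6524, -0.0692, 0.09]
tool_rot: [0.001, 0.0, 1.0, -0.0]
ft_force: [-2.4, 1.2, 5.5]
opening: 0.042
```

Emit:
servo_tool([
  [0.0,[0,0,0.001],0],
  [0.0,[0,0,0],0],
])

```text
time_s: 17.57
ee_pos: [0.6526, -0.0692, 0.0901]
tool_rot: [0.001, 0.0, 1.0, -0.0]
ft_force: [-3.8, 1.9, 10.2]
opening: 0.0425
```

Emit:
servo_tool([
  [0.0,[0,0,-0.002],0],
  [0.05,[0,0,0],0],
  [0.065,[0,0,0],0],
  [0.065,[0,0,0],0],
  [0.065,[0,0,-0.03],0],
  [0.065,[0,0,-0.033],0],
  [0.065,[0,0,-0.033],0],
  [0.065,[0,0,-0.033],0],
])

```text
time_s: 18.23
ee_pos: [0.6514, -0.0692, 0.2193]
tool_rot: [-0.0, 0.0, 1.0, 0.0]
ft_force: [0.9, 0.3, 0.2]
opening: 0.065
```

Emit:
servo_tool([
  [0.065,[0,0,-0.033],0],
  [0.065,[0.0115,-0.0318,0],0],
  [0.065,[0.0115,-0.0318,0],0],
  [0.065,[0.0115,-0.0318,0],0],
  [0.065,[0.0115,-0.0318,0],0],
  [0.065,[0.0115,-0.0318,0],0],
  [0.065,[0.0115,-0.0318,0],0],
  [0.065,[0.0115,-0.0318,0],0],
])

```text
time_s: 18.9
ee_pos: [0.5703, -0.2932, 0.2511]
tool_rot: [-0.0, 0.0, 1.0, 0.0]
ft_force: [1.3, -0.2, -0.3]
opening: 0.0647
```

Emit:
servo_tool([
  [0.065,[0.0115,-0.0318,0],0],
  [0.065,[0.0115,-0.0318,0],0],
  [0.065,[0,0,0],0],
  [0.065,[0,0,0.03],0],
  [0.065,[0,0,0.03],0],
  [0.065,[0,0,0.03],0],
  [0.065,[0,0,0],0],
  [0.065,[0,0,0],0],
])

```text
time_s: 19.57
ee_pos: [0.5469, -0.3541, 0.1598]
tool_rot: [-0.002, 0.0, 1.0, 0.001]
ft_force: [-0.9, 0.5, -0.0]
opening: 0.0652
```

Run:
```python
from h import *
c=grab('top'); caps(c); cv2.imwrite('pics/t3.png',c['image'][120:360,130:480,::-1])
```

```text
green pix 420 239 xy 0.539 -0.3491 r 0.013 ztop 0.1173 cent [ 0.5416 -0.3462]
green pix 321 285 xy 0.4209 -0.078 r 0.0215 ztop 0.1163 cent [ 0.4238 -0.0802]
green pix 341 286 xy 0.4208 -0.133 r 0.0211 ztop 0.1168 cent [ 0.4213 -0.1332]
blue pix 284 164 xy 0.7962 0.017 r 0.032 ztop 0.0171 cent [0.7902 0.0169]
blue pix 397 166 xy 0.7172 -0.2817 r 0.0165 ztop 0.1979 cent [ 0.7163 -0.2803]
blue pix 315 201 xy 0.648 -0.0697 r 0.0216 ztop 0.1219 cent [ 0.648  -0.0694]
blue pix 311 234 xy 0.5606 -0.0563 r 0.0217 ztop 0.1218 cent [ 0.5594 -0.0565]
blue pix 562 382 xy 0.1502 -0.7175 r 0.1316 ztop 0.0858 cent [ 0.152  -0.7155]
```

View pics/t3.png

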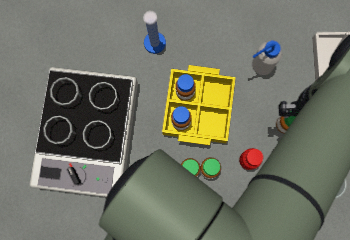

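Both blue-capped bottles stand in two carrier cells (crop (186,87) and (181,118)), the four rings are empty and the knob is at OFF. Now grasp the isolated green.

Emit:
servo_tool([
  [0.065,[0.002,0,0.02],0],
  [0.065,[0,0,0.02],0],
  [0.065,[0,0,0.02],0],
  [0.065,[0,0,0.012],0],
  [0.065,[0,0,0.004],0],
  [0.065,[0,0,0],0],
  [0.065,[0,0,0],0],
  [0.065,[0,0,0],0],
])

```text
time_s: 20.28
ee_pos: [0.547, -0.3561, 0.0871]
tool_rot: [0.001, 0.0, 1.0, -0.001]
ft_force: [0.1, 0.4, 0.2]
opening: 0.0651
```

Emit:
servo_tool([
  [0.05,[0.001,0,0.003],0],
  [0.03,[0,0,0],0],
  [0.0,[0,0,0],0],
  [0.0,[0,0,0],0],
  [0.0,[0,0,0],0],
  [0.0,[0,0,0],0],
  [0.0,[0,0,0],0],
  [0.0,[0,0,0],0],
])

```text
time_s: 20.95
ee_pos: [0.5454, -0.3559, 0.0832]
tool_rot: [0.001, 0.001, 1.0, -0.001]
ft_force: [-0.9, -0.9, 5.3]
opening: 0.0425
```

Emit:
servo_tool([
  [0.0,[0,0,-0.01],0],
  [0.0,[0,0,-0.03],0],
  [0.0,[0,0,-0.03],0],
  [0.0,[0,0,-0.03],0],
  [0.0,[0,0,-0.03],0],
  [0.0,[0,0,-0.03],0],
  [0.0,[0,0,-0.02],0],
  [0.0,[0,0,0],0],
])

```text
time_s: 21.62
ee_pos: [0.5464, -0.3562, 0.2674]
tool_rot: [0.003, 0.0, 1.0, -0.002]
ft_force: [0.0, 0.0, -1.7]
opening: 0.0426
```

Emit:
servo_tool([
  [0.0,[-0.002,0.015,0],0],
  [0.0,[-0.0043,0.032,0],0],
  [0.0,[-0.0043,0.032,0],0],
  [0.0,[-0.0043,0.032,0],0],
  [0.0,[-0.0043,0.032,0],0],
  [0.0,[-0.0043,0.032,0],0],
  [0.0,[-0.0043,0.032,0],0],
  [0.0,[-0.0043,0.032,0],0],
])

```text
time_s: 22.28
ee_pos: [0.5756, -0.1135, 0.2597]
tool_rot: [-0.002, 0.0, 1.0, 0.001]
ft_force: [0.6, 0.6, -2.8]
opening: 0.0421
```

Emit:
servo_tool([
  [0.0,[-0.0043,0.032,0],0],
  [0.0,[-0.0043,0.032,0],0],
  [0.0,[-0.0043,0.032,0],0],
  [0.0,[-0.0043,0.032,0],0],
  [0.0,[-0.0043,0.032,0],0],
  [0.0,[-0.0043,0.032,0],0],
  [0.0,[-0.0043,0.032,0],0],
  [0.0,[-0.0043,0.032,0],0],
])

```text
time_s: 22.95
ee_pos: [0.6099, 0.1418, 0.2596]
tool_rot: [-0.002, 0.0, 1.0, -0.0]
ft_force: [1.2, -0.2, -2.0]
opening: 0.0425
```

Emit:
servo_tool([
  [0.0,[-0.0043,0.032,0],0],
  [0.0,[-0.0043,0.032,0],0],
  [0.0,[-0.004,0.032,0],0],
  [0.0,[-0.002,0.018,0],0],
  [0.0,[0,0,0],0],
  [0.0,[0,0,0],0],
  [0.0,[0,0,0],0],
  [0.0,[0,0,0],0],
])

```text
time_s: 23.62
ee_pos: [0.6259, 0.2526, 0.2612]
tool_rot: [-0.001, 0.001, 1.0, -0.0]
ft_force: [0.3, 0.3, -3.2]
opening: 0.0424
```

Run:
```python
from h import *
for n in('top','scene'):
    c=grab(n); print(n); caps(c)
print(readout.sense()['ee_pos'])
```

```text
top
green pix 175 200 xy 0.6171 0.2494 r 0.0188 ztop 0.2935 cent [0.6141 0.2506]
green pix 319 287 xy 0.4206 -0.0771 r 0.0217 ztop 0.1169 cent [ 0.4203 -0.0766]
green pix 341 286 xy 0.4217 -0.1332 r 0.0213 ztop 0.1171 cent [ 0.4216 -0.1329]
blue pix 284 163 xy 0.7973 0.0176 r 0.0324 ztop 0.0161 cent [0.792  0.0176]
blue pix 398 166 xy 0.7161 -0.2792 r 0.0194 ztop 0.1976 cent [ 0.7161 -0.2805]
blue pix 315 201 xy 0.6479 -0.0696 r 0.0215 ztop 0.1218 cent [ 0.6478 -0.0695]
blue pix 310 234 xy 0.5606 -0.0563 r 0.0216 ztop 0.122 cent [ 0.5605 -0.0558]
blue pix 561 382 xy 0.1501 -0.7189 r 0.1303 ztop 0.0857 cent [ 0.1519 -0.7146]
scene
green pix 487 149 xy 0.6344 0.2509 r 0.0231 ztop 0.2941 cent [0.6352 0.2524]
green pix 298 196 xy 0.4263 -0.0772 r 0.0238 ztop 0.1155 cent [ 0.4257 -0.0766]
green pix 276 203 xy 0.4264 -0.1314 r 0.0234 ztop 0.1156 cent [ 0.4261 -0.1324]
blue pix 482 3 xy -0.4958 1.1861 r 0.0487 ztop -0.0365 cent [-0.4989  1.1984]
blue pix 586 5 xy -0.2177 1.5288 r 0.1483 ztop 0.0096 cent [-0.2261  1.5283]
blue pix 34 208 xy 0.1539 -0.6684 r 0.0906 ztop 0.0837 cent [ 0.1594 -0.6541]
blue pix 333 232 xy 0.5651 -0.0562 r 0.0235 ztop 0.1207 cent [ 0.5654 -0.0554]
blue pix 345 263 xy 0.6526 -0.0682 r 0.0229 ztop 0.1207 cent [ 0.6524 -0.0688]
blue pix 255 306 xy 0.7219 -0.2787 r 0.0179 ztop 0.1969 cent [ 0.7194 -0.2798]
blue pix 413 335 xy 0.8027 0.0175 r 0.0328 ztop 0.0138 cent [0.8075 0.0137]
[0.62642387 0.25243819 0.26204216]
```

Emit:
servo_tool([
  [0.0,[-0.001,0.001,0.015],0],
  [0.0,[0,0,0.015],0],
  [0.0,[0,0,0.01],0],
  [0.0,[0,0,0.003],0],
  [0.0,[0,0,0],0],
  [0.0,[0,0,0],0],
  [0.0,[0,0,0],0],
])

```text
time_s: 24.3
ee_pos: [0.6281, 0.2546, 0.2203]
tool_rot: [0.001, 0.001, 1.0, 0.0]
ft_force: [-0.1, -0.6, -3.2]
opening: 0.0424
```

Run:
```python
from h import *
print(readout.sense()['ee_pos'])
a=grab('top')['image'][180:240,160:240,::-1]; b=grab('scene')['image'][130:240,430:520,::-1]
a=cv2.resize(a,(400,300),interpolation=2); b=cv2.resize(b,(400,489),interpolation=2); 
a=cv2.copyMakeBorder(a,0,189,0,0,0); cv2.imwrite('pics/r1.png',np.hstack([a,b]))
```

```text
[0.62814854 0.25463122 0.22032679]
```

View pics/r1.png

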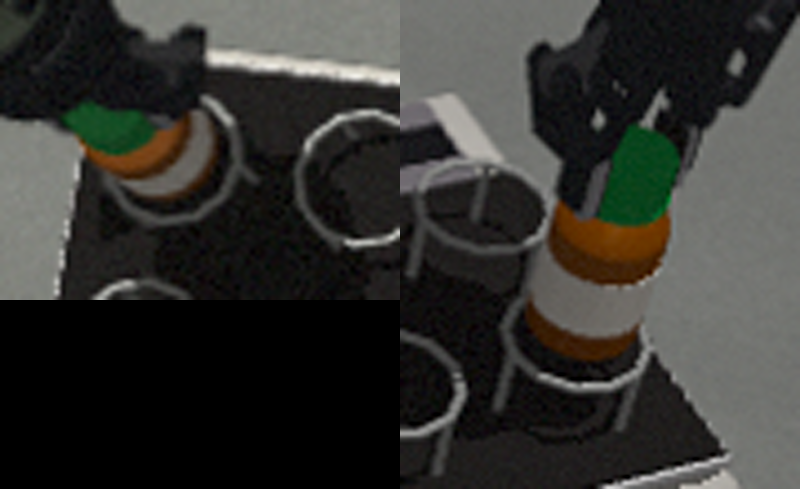

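The bottle is over the ring: top gaps are even within about 1 mm, and scene suggests it sits 2 mm too far to +y. Shift y by -1.5 mm and lower with force checks.

Emit:
servo_tool([
  [0.0,[0,-0.0015,0.003],0],
  [0.0,[0,0,0.004],0],
  [0.0,[0,0,0.004],0],
  [0.0,[0,0,0.004],0],
  [0.0,[0,0,0],0],
  [0.0,[0,0,0],0],
])

```text
time_s: 24.9
ee_pos: [0.6272, 0.2531, 0.2036]
tool_rot: [-0.001, 0.0, 1.0, -0.0]
ft_force: [-1.1, 0.3, -2.3]
opening: 0.0425
```

Emit:
servo_tool([
  [0.0,[0,0,0.004],0],
  [0.0,[0,0,0.004],0],
  [0.0,[0,0,0.004],0],
  [0.0,[0,0,0],0],
])

```text
time_s: 25.23
ee_pos: [0.627, 0.253, 0.191]
tool_rot: [-0.001, 0.0, 1.0, -0.0]
ft_force: [0.7, 0.1, -1.9]
opening: 0.0426
```

Emit:
servo_tool([
  [0.0,[0,0,0.006],0],
  [0.0,[0,0,0.006],0],
  [0.0,[0,0,0.005],0],
  [0.0,[0,0,0.003],0],
  [0.0,[0,0,0],0],
  [0.0,[0,0,0],0],
])

```text
time_s: 25.73
ee_pos: [0.6274, 0.2531, 0.1719]
tool_rot: [-0.0, 0.0, 1.0, -0.0]
ft_force: [0.2, -0.3, -2.0]
opening: 0.0427
```

Emit:
servo_tool([
  [0.0,[0,0,0.001],0],
  [0.0,[0,0,0.001],0],
  [0.0,[0,0,0],0],
])

```text
time_s: 25.98
ee_pos: [0.6277, 0.2531, 0.1703]
tool_rot: [0.0, 0.0, 1.0, 0.0]
ft_force: [-1.0, -0.4, -2.5]
opening: 0.0428
```

Emit:
servo_tool([
  [0.0,[0,0,0.001],0],
  [0.0,[0,0,0],0],
  [0.0,[0,0,0],0],
])

```text
time_s: 26.23
ee_pos: [0.6276, 0.2531, 0.1693]
tool_rot: [0.0, 0.0, 1.0, 0.0]
ft_force: [-1.2, -0.5, -2.4]
opening: 0.0423
```

Emit:
servo_tool([
  [0.0,[0,0,0.001],0],
  [0.0,[0,0,0.0005],0],
  [0.0,[0,0,0],0],
])

```text
time_s: 26.48
ee_pos: [0.6278, 0.2532, 0.1682]
tool_rot: [0.0, 0.0, 1.0, 0.0]
ft_force: [-0.1, 0.6, -0.1]
opening: 0.0424
```

Emit:
servo_tool([
  [0.0,[0,0,0.001],0],
  [0.0,[0,0,0.0005],0],
  [0.0,[0,0,0],0],
])

```text
time_s: 26.73
ee_pos: [0.6281, 0.2531, 0.1681]
tool_rot: [0.001, 0.0, 1.0, 0.0]
ft_force: [-2.5, -1.6, 6.2]
opening: 0.0427
```

Emit:
servo_tool([
  [0.0,[0,0,-0.0015],0],
  [0.05,[0,0,0],0],
  [0.065,[0,0,0],0],
  [0.065,[0,0,0],0],
  [0.065,[0,0,-0.025],0],
  [0.065,[0,0,-0.025],0],
  [0.065,[0,0,-0.025],0],
  [0.065,[0,0,-0.025],0],
])

```text
time_s: 27.4
ee_pos: [0.6274, 0.2531, 0.2687]
tool_rot: [-0.0, 0.0, 1.0, -0.0]
ft_force: [0.1, 0.4, -0.9]
opening: 0.0645
```

Emit:
servo_tool([
  [0.065,[0.0173,-0.0275,0],0],
  [0.065,[0.0173,-0.0275,0],0],
  [0.065,[0.0173,-0.0275,0],0],
  [0.065,[0.0173,-0.0275,0],0],
  [0.065,[0.0173,-0.0275,0],0],
  [0.065,[0.0173,-0.0275,0],0],
  [0.065,[0.0173,-0.0275,0],0],
  [0.065,[0.0173,-0.0275,0],0],
])

```text
time_s: 28.07
ee_pos: [0.488, 0.0322, 0.2678]
tool_rot: [0.0, 0.0, 1.0, -0.0]
ft_force: [-0.1, -0.6, 0.3]
opening: 0.0652
```

Emit:
servo_tool([
  [0.065,[0.0173,-0.0275,0],0],
  [0.065,[0.0173,-0.0275,0],0],
  [0.065,[0.0173,-0.0275,0],0],
  [0.065,[0.0173,-0.0275,0],0],
  [0.065,[0,0,0],0.1208],
  [0.065,[0,0,0],0.1208],
  [0.065,[0,0,0],0.1208],
  [0.065,[0,0,0],0.1208],
])

```text
time_s: 28.73
ee_pos: [0.4197, -0.0771, 0.2679]
tool_rot: [0.0, 0.243, 0.97, -0.0]
ft_force: [1.4, 1.1, -0.4]
opening: 0.0653
```

Emit:
servo_tool([
  [0.065,[0,0,0],0.1208],
  [0.065,[0,0,0],0.1208],
  [0.065,[0,0,0],0.1208],
  [0.065,[0,0,0],0.1208],
  [0.065,[0,0,0],0.1208],
  [0.065,[0,0,0],0.1208],
  [0.065,[0,0,0],0.1208],
  [0.065,[0,0,0],0.1208],
])

```text
time_s: 29.4
ee_pos: [0.4198, -0.0767, 0.2679]
tool_rot: [0.0, 0.666, 0.746, 0.0]
ft_force: [0.2, -0.1, -0.0]
opening: 0.0651
```

Emit:
servo_tool([
  [0.065,[0,0,0],0.1204],
  [0.065,[0,0,0.025],0],
  [0.065,[0,0,0.025],0],
  [0.065,[0,0,0.025],0],
  [0.065,[0,0,0.025],0],
  [0.065,[0,0,0],0],
  [0.065,[0,0,0],0],
  [0.065,[0,0,0],0],
])

```text
time_s: 30.07
ee_pos: [0.4204, -0.0769, 0.1689]
tool_rot: [0.001, 0.707, 0.707, 0.0]
ft_force: [0.6, 0.4, 0.7]
opening: 0.065
```

Run:
```python
from h import *
print(readout.sense()['ee_pos'])
for n in ('top','scene'):
    c=grab(n,n+'4.png'); print(n); caps(c)
```

```text
[ 0.42043594 -0.07693808  0.16893021]
top
green pix 187 204 xy 0.6279 0.249 r 0.022 ztop 0.2009 cent [0.6281 0.2492]
blue pix 285 163 xy 0.7977 0.018 r 0.0322 ztop 0.0162 cent [0.7919 0.0156]
blue pix 397 166 xy 0.7162 -0.2792 r 0.0152 ztop 0.1973 cent [ 0.7161 -0.2802]
blue pix 315 201 xy 0.648 -0.0697 r 0.0216 ztop 0.122 cent [ 0.6478 -0.0698]
blue pix 309 230 xy 0.5623 -0.055 r 0.021 ztop 0.1211 cent [ 0.5695 -0.0535]
blue pix 561 382 xy 0.1502 -0.7174 r 0.1316 ztop 0.0859 cent [ 0.152  -0.7145]
scene
green pix 474 183 xy 0.6328 0.2481 r 0.0245 ztop 0.2007 cent [0.6322 0.2479]
green pix 298 196 xy 0.4268 -0.0755 r 0.023 ztop 0.1159 cent [ 0.4264 -0.0768]
green pix 276 204 xy 0.4269 -0.132 r 0.0228 ztop 0.116 cent [ 0.4271 -0.1324]
blue pix 550 6 xy -0.226 1.3602 r 0.1691 ztop 0.0339 cent [-0.2359  1.3251]
blue pix 33 208 xy 0.1534 -0.6695 r 0.091 ztop 0.0837 cent [ 0.1594 -0.6542]
blue pix 333 233 xy 0.5651 -0.0554 r 0.0232 ztop 0.1206 cent [ 0.5655 -0.0554]
blue pix 345 263 xy 0.6525 -0.0686 r 0.023 ztop 0.1206 cent [ 0.6524 -0.0687]
blue pix 254 306 xy 0.721 -0.2802 r 0.0179 ztop 0.1966 cent [ 0.7193 -0.2802]
blue pix 413 335 xy 0.8027 0.0171 r 0.0328 ztop 0.0141 cent [0.8079 0.0136]
```

View pics/scene4.png

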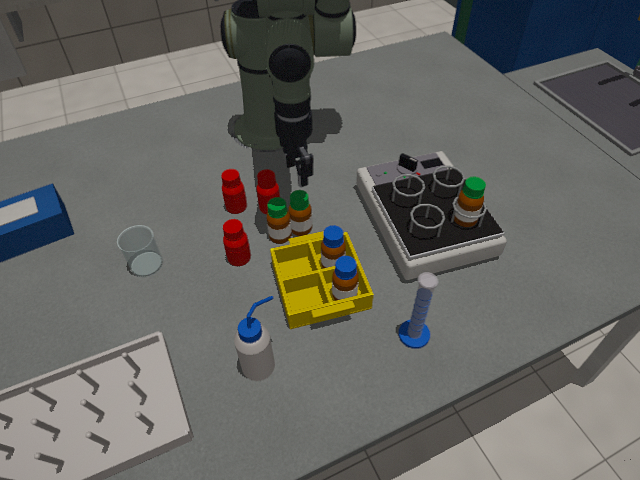

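The green bottle stands upright in the ring at (470,205). The fingers are above the left of the two touching greens, (299,200).

Emit:
servo_tool([
  [0.065,[0,0,0.025],0],
  [0.065,[0,0,0.025],0],
  [0.065,[0,0,0.02],0],
  [0.065,[0,0,0.01],0],
  [0.065,[0,0,0.006],0],
  [0.065,[0,0,0],0],
  [0.065,[0,0,0],0],
])

```text
time_s: 30.75
ee_pos: [0.4205, -0.077, 0.0827]
tool_rot: [0.001, 0.707, 0.707, 0.0]
ft_force: [0.1, -0.1, -0.5]
opening: 0.0651
```

Emit:
servo_tool([
  [0.05,[0,0,0],0],
  [0.03,[0,0,0],0],
  [0.0,[0,0,0],0],
  [0.0,[0,0,0],0],
  [0.0,[0,0,0],0],
  [0.0,[0,0,0],0],
  [0.0,[0,0,0],0],
  [0.0,[0,0,0],0],
])

```text
time_s: 31.42
ee_pos: [0.4209, -0.0771, 0.0831]
tool_rot: [0.001, 0.707, 0.707, 0.001]
ft_force: [0.5, -0.3, 5.3]
opening: 0.0427
```

Emit:
servo_tool([
  [0.0,[0,0,-0.01],0],
  [0.0,[0,0,-0.025],0],
  [0.0,[0,0,-0.03],0],
  [0.0,[0,0,-0.03],0],
  [0.0,[0,0,-0.03],0],
  [0.0,[0,0,-0.03],0],
  [0.0,[0,0,-0.025],0],
  [0.0,[0,0,0],0],
])

```text
time_s: 32.08
ee_pos: [0.4223, -0.0776, 0.267]
tool_rot: [0.004, 0.707, 0.707, 0.002]
ft_force: [0.5, -0.4, -2.4]
opening: 0.0423
```

Emit:
servo_tool([
  [0.0,[0.0125,0.0105,0],0],
  [0.0,[0.0253,0.0214,0],0],
  [0.0,[0.0253,0.0214,0],0],
  [0.0,[0.0253,0.0214,0],0],
  [0.0,[0.0253,0.0214,0],0],
  [0.0,[0.0253,0.0214,0],0],
  [0.0,[0.0253,0.0214,0],0],
  [0.0,[0.0253,0.0214,0],0],
])

```text
time_s: 32.75
ee_pos: [0.5802, 0.1143, 0.2606]
tool_rot: [-0.0, 0.707, 0.707, -0.001]
ft_force: [-0.1, -0.7, -2.2]
opening: 0.0422
```

Emit:
servo_tool([
  [0.0,[0.0253,0.0214,0],0],
  [0.0,[0.0124,0.0106,0],0],
  [0.0,[0,0,0.015],0],
  [0.0,[0,0,0.015],0],
  [0.0,[0,0,0.01],0],
  [0.0,[0,0,0],0],
  [0.0,[0,0,0],0],
  [0.0,[0,0,0],0],
])

```text
time_s: 33.42
ee_pos: [0.6121, 0.1504, 0.2223]
tool_rot: [0.0, 0.707, 0.707, 0.0]
ft_force: [0.5, -0.2, -2.6]
opening: 0.0423
```

Run:
```python
from h import *
print(readout.sense()['ee_pos'])
a=grab('top')['image'][185:245,195:275,::-1]; b=grab('scene')['image'][150:260,380:470,::-1]
a=cv2.resize(a,(400,300),interpolation=2); b=cv2.resize(b,(400,489),interpolation=2); 
a=cv2.copyMakeBorder(a,0,189,0,0,0); cv2.imwrite('pics/r2.png',np.hstack([a,b]))
```

```text
[0.61213972 0.15038715 0.22232681]
```

View pics/r2.png

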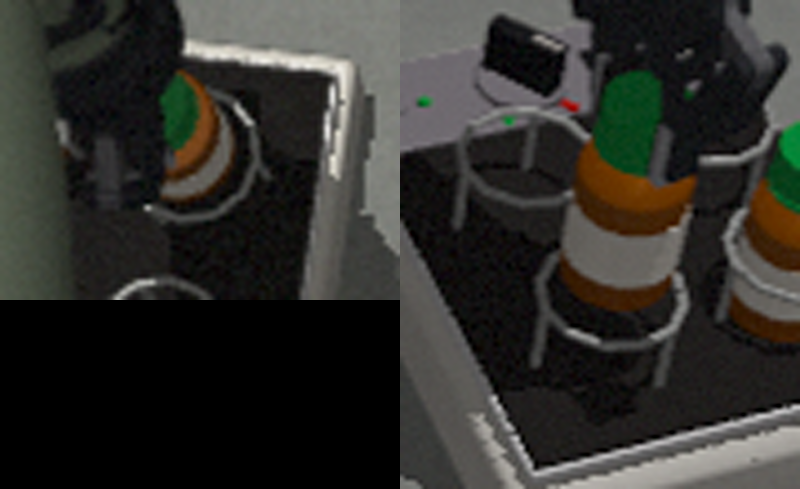

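The bottle is above ring (612,300) with a slight right offset, as before. Small y shift and lower.

Emit:
servo_tool([
  [0.0,[-0.001,0,0.003],0],
  [0.0,[0,0,0.004],0],
  [0.0,[0,0,0.004],0],
  [0.0,[0,0,0.004],0],
  [0.0,[0,0,0.003],0],
  [0.0,[0,0,0],0],
  [0.0,[0,0,0],0],
])

```text
time_s: 34.1
ee_pos: [0.6118, 0.1496, 0.2034]
tool_rot: [-0.0, 0.707, 0.707, -0.0]
ft_force: [0.2, -0.5, -1.8]
opening: 0.0425
```

Emit:
servo_tool([
  [0.0,[0,0,0.004],0],
  [0.0,[0,0,0.004],0],
  [0.0,[0,0,0.004],0],
  [0.0,[0,0,0],0],
])

```text
time_s: 34.43
ee_pos: [0.6113, 0.1495, 0.1906]
tool_rot: [-0.001, 0.707, 0.707, -0.001]
ft_force: [-0.5, 0.1, -2.8]
opening: 0.0425
```

Emit:
servo_tool([
  [0.0,[0,0,0.006],0],
  [0.0,[0,0,0.006],0],
  [0.0,[0,0,0.005],0],
  [0.0,[0,0,0.003],0],
  [0.0,[0,0,0.001],0],
  [0.0,[0,0,0],0],
  [0.0,[0,0,0],0],
])

```text
time_s: 35.02
ee_pos: [0.6121, 0.1496, 0.1709]
tool_rot: [0.0, 0.707, 0.707, 0.0]
ft_force: [0.1, -0.1, -3.5]
opening: 0.0421
```

Emit:
servo_tool([
  [0.0,[0,0,0.001],0],
  [0.0,[0,0,0.001],0],
  [0.0,[0,0,0],0],
])

```text
time_s: 35.27
ee_pos: [0.612, 0.1496, 0.1688]
tool_rot: [0.0, 0.707, 0.707, 0.0]
ft_force: [0.2, 0.3, -3.1]
opening: 0.0424
```

Emit:
servo_tool([
  [0.0,[0,0,0.001],0],
  [0.0,[0,0,0],0],
  [0.0,[0,0,0],0],
])

```text
time_s: 35.52
ee_pos: [0.6123, 0.1497, 0.1682]
tool_rot: [0.0, 0.707, 0.707, 0.0]
ft_force: [-1.2, 0.0, -0.4]
opening: 0.0427
```

Emit:
servo_tool([
  [0.0,[0,0,0.001],0],
  [0.0,[0,0,0],0],
])

```text
time_s: 35.68
ee_pos: [0.6123, 0.1497, 0.1681]
tool_rot: [0.0, 0.707, 0.707, 0.001]
ft_force: [-1.3, 0.2, 5.2]
opening: 0.0421
```

Emit:
servo_tool([
  [0.0,[0,0,-0.0005],0],
  [0.05,[0,0,0],0],
  [0.065,[0,0,0],0],
  [0.065,[0,0,0],0],
  [0.065,[0,0,-0.025],0],
  [0.065,[0,0,-0.025],0],
  [0.065,[0,0,-0.025],0],
  [0.065,[0,0,-0.025],0],
])

```text
time_s: 36.35
ee_pos: [0.6119, 0.1496, 0.2681]
tool_rot: [-0.0, 0.707, 0.707, -0.0]
ft_force: [0.4, 0.4, -0.5]
opening: 0.0649
```

Emit:
servo_tool([
  [0.065,[-0.0256,-0.0173,0],0],
  [0.065,[-0.0256,-0.0173,0],0],
  [0.065,[-0.0256,-0.0173,0],0],
  [0.065,[-0.0256,-0.0173,0],0],
  [0.065,[-0.0256,-0.0173,0],0],
  [0.065,[-0.0256,-0.0173,0],0],
  [0.065,[-0.0256,-0.0173,0],0],
  [0.065,[-0.0256,-0.0173,0],0],
])

```text
time_s: 37.02
ee_pos: [0.4727, -0.0562, 0.2673]
tool_rot: [0.0, 0.707, 0.707, 0.0]
ft_force: [0.1, -0.4, -0.2]
opening: 0.065
```

Emit:
servo_tool([
  [0.065,[-0.0256,-0.0173,0],0],
  [0.065,[-0.0256,-0.0173,0],0],
  [0.065,[-0.0256,-0.0173,0],0],
  [0.065,[0,0,0],0],
  [0.065,[0,0,0],0],
  [0.065,[0,0,0],0],
])

```text
time_s: 37.52
ee_pos: [0.422, -0.1319, 0.2674]
tool_rot: [0.0, 0.707, 0.707, 0.0]
ft_force: [-0.1, -0.4, 0.4]
opening: 0.0645
```

Run:
```python
from h import *
print(readout.sense()['ee_pos'])
for n in ('top','scene'):
    c=grab(n); print(n); caps(c)
```

```text
[ 0.42198531 -0.13190716  0.26738532]
top
green pix 187 204 xy 0.6275 0.2483 r 0.0222 ztop 0.2011 cent [0.6276 0.2491]
green pix 227 209 xy 0.6115 0.149 r 0.0216 ztop 0.2008 cent [0.6116 0.1492]
blue pix 284 164 xy 0.7972 0.0175 r 0.0324 ztop 0.0166 cent [0.7903 0.0186]
blue pix 398 166 xy 0.7175 -0.2806 r 0.0154 ztop 0.1972 cent [ 0.7165 -0.2811]
blue pix 315 201 xy 0.6475 -0.0704 r 0.0219 ztop 0.1217 cent [ 0.6481 -0.0702]
blue pix 310 234 xy 0.5605 -0.0565 r 0.0219 ztop 0.1212 cent [ 0.5601 -0.0558]
blue pix 562 382 xy 0.1502 -0.7175 r 0.1316 ztop 0.0858 cent [ 0.1509 -0.7156]
scene
green pix 474 183 xy 0.6307 0.2479 r 0.0236 ztop 0.2006 cent [0.6318 0.2483]
green pix 431 192 xy 0.6155 0.1476 r 0.0244 ztop 0.2005 cent [0.6158 0.1487]
green pix 276 204 xy 0.4269 -0.1316 r 0.0231 ztop 0.1156 cent [ 0.4272 -0.1325]
blue pix 555 7 xy -0.2422 1.3597 r 0.1716 ztop 0.0314 cent [-0.2283  1.3442]
blue pix 34 208 xy 0.1541 -0.6693 r 0.0906 ztop 0.0837 cent [ 0.1589 -0.6538]
blue pix 333 232 xy 0.5652 -0.0562 r 0.0235 ztop 0.1207 cent [ 0.5654 -0.0554]
blue pix 345 263 xy 0.6531 -0.0687 r 0.0234 ztop 0.1207 cent [ 0.6523 -0.0688]
blue pix 254 305 xy 0.7205 -0.28 r 0.0172 ztop 0.1974 cent [ 0.7194 -0.2798]
blue pix 413 335 xy 0.8027 0.017 r 0.033 ztop 0.0137 cent [0.8077 0.0136]
```

Emit:
servo_tool([
  [0.065,[-0.0005,-0.0005,0.03],0],
  [0.065,[0,0,0.03],0],
  [0.065,[0,0,0.03],0],
  [0.065,[0,0,0.03],0],
  [0.065,[0,0,0.03],0],
  [0.065,[0,0,0.02],0],
  [0.065,[0,0,0.014],0],
  [0.065,[0,0,0],0],
])

```text
time_s: 38.28
ee_pos: [0.4196, -0.1304, 0.0805]
tool_rot: [-0.003, 0.706, 0.708, -0.001]
ft_force: [-0.1, -0.0, 0.1]
opening: 0.0648
```

Emit:
servo_tool([
  [0.065,[0,0,0],0],
  [0.065,[0,0,0],0],
  [0.03,[0,0,0],0],
  [0.0,[0,0,0],0],
  [0.0,[0,0,0],0],
  [0.0,[0,0,0],0],
  [0.0,[0,0,0],0],
  [0.0,[0,0,0],0],
])

```text
time_s: 38.95
ee_pos: [0.4222, -0.1328, 0.0847]
tool_rot: [0.001, 0.707, 0.707, 0.001]
ft_force: [-0.6, 0.7, 5.8]
opening: 0.0424
```

Emit:
servo_tool([
  [0.0,[0,0,-0.01],0],
  [0.0,[0,0,-0.025],0],
  [0.0,[0,0,-0.03],0],
  [0.0,[0,0,-0.03],0],
  [0.0,[0,0,-0.03],0],
  [0.0,[0,0,-0.03],0],
  [0.0,[0,0,-0.025],0],
  [0.0,[0,0,0],0],
])

```text
time_s: 39.62
ee_pos: [0.4237, -0.1337, 0.2688]
tool_rot: [0.005, 0.707, 0.707, 0.001]
ft_force: [1.0, -0.3, -1.1]
opening: 0.0423
```

Emit:
servo_tool([
  [0.0,[0.0145,0.0045,0],0],
  [0.0,[0.0283,0.0084,0],0],
  [0.0,[0.0283,0.0084,0],0],
  [0.0,[0.0283,0.0084,0],0],
  [0.0,[0.0283,0.0084,0],0],
  [0.0,[0.0283,0.0084,0],0],
  [0.0,[0.0283,0.0084,0],0],
  [0.0,[0.0283,0.0084,0],0],
])

```text
time_s: 40.28
ee_pos: [0.4842, 0.0816, 0.2627]
tool_rot: [-0.0, 0.707, 0.707, -0.0]
ft_force: [0.2, -0.3, -2.5]
opening: 0.0425
```

Emit:
servo_tool([
  [0.0,[0.0283,0.0084,0],0],
  [0.0,[0.0283,0.0084,0],0],
  [0.0,[0.0283,0.0084,0],0],
  [0.0,[0,0,0.015],0],
  [0.0,[0,0,0.015],0],
  [0.0,[0,0,0.01],0],
  [0.0,[0,0,0],0],
  [0.0,[0,0,0],0],
])

```text
time_s: 40.95
ee_pos: [0.509, 0.1646, 0.2226]
tool_rot: [-0.001, 0.707, 0.707, -0.001]
ft_force: [-0.9, -0.5, -1.4]
opening: 0.0425
```

Emit:
servo_tool([
  [0.0,[0,0,0],0],
  [0.0,[0,0,0],0],
])

```text
time_s: 41.12
ee_pos: [0.5103, 0.1647, 0.2242]
tool_rot: [0.0, 0.707, 0.707, 0.001]
ft_force: [0.8, 0.5, -1.6]
opening: 0.0423
```

Run:
```python
from h import *
print(readout.sense()['ee_pos'])
a=grab('top')['image'][220:280,190:270,::-1]; b=grab('scene')['image'][120:230,365:455,::-1]
a=cv2.resize(a,(400,300),interpolation=2); b=cv2.resize(b,(400,489),interpolation=2); 
a=cv2.copyMakeBorder(a,0,189,0,0,0); cv2.imwrite('pics/r3.png',np.hstack([a,b]))
```

```text
[0.51030536 0.16473473 0.22419482]
```

View pics/r3.png

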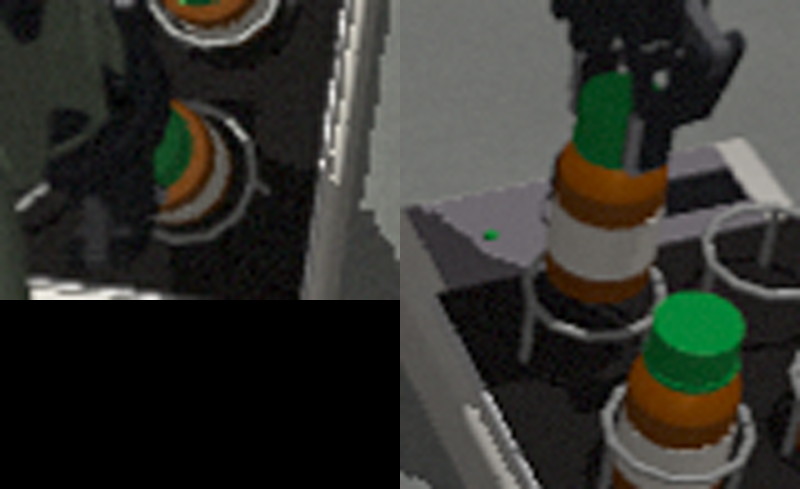

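Same picture: the bottle is over the ring at (594,295). Lower as before.

Emit:
servo_tool([
  [0.0,[-0.001,0,0.003],0],
  [0.0,[0,0,0.004],0],
  [0.0,[0,0,0.004],0],
  [0.0,[0,0,0.004],0],
  [0.0,[0,0,0.003],0],
  [0.0,[0,0,0],0],
  [0.0,[0,0,0],0],
])

```text
time_s: 41.8
ee_pos: [0.5095, 0.164, 0.2049]
tool_rot: [-0.0, 0.707, 0.707, -0.0]
ft_force: [0.8, 0.3, -0.6]
opening: 0.0425
```

Emit:
servo_tool([
  [0.0,[0,0,0.004],0],
  [0.0,[0,0,0.004],0],
  [0.0,[0,0,0.004],0],
  [0.0,[0,0,0],0],
])

```text
time_s: 42.13
ee_pos: [0.5091, 0.1639, 0.1922]
tool_rot: [-0.0, 0.707, 0.707, -0.001]
ft_force: [-0.8, 0.4, -2.2]
opening: 0.0423
```

Emit:
servo_tool([
  [0.0,[0,0,0.006],0],
  [0.0,[0,0,0.006],0],
  [0.0,[0,0,0.005],0],
  [0.0,[0,0,0.003],0],
  [0.0,[0,0,0.001],0],
  [0.0,[0,0,0],0],
  [0.0,[0,0,0],0],
])

```text
time_s: 42.72
ee_pos: [0.5098, 0.164, 0.1724]
tool_rot: [0.0, 0.707, 0.707, 0.0]
ft_force: [0.4, -0.1, -2.2]
opening: 0.0423
```

Emit:
servo_tool([
  [0.0,[0,0,0.001],0],
  [0.0,[0,0,0.0005],0],
  [0.0,[0,0,0],0],
])

```text
time_s: 42.97
ee_pos: [0.5098, 0.164, 0.1709]
tool_rot: [0.0, 0.707, 0.707, 0.0]
ft_force: [-0.2, -0.3, -2.7]
opening: 0.0428
```

Emit:
servo_tool([
  [0.0,[0,0,0.001],0],
  [0.0,[0,0,0],0],
  [0.0,[0,0,0],0],
])

```text
time_s: 43.22
ee_pos: [0.5098, 0.164, 0.1699]
tool_rot: [0.0, 0.707, 0.707, 0.0]
ft_force: [0.4, 0.0, -1.7]
opening: 0.0425
```

Emit:
servo_tool([
  [0.0,[0,0,0.001],0],
  [0.0,[0,0,0],0],
  [0.0,[0,0,0],0],
])

```text
time_s: 43.47
ee_pos: [0.5098, 0.1642, 0.1698]
tool_rot: [0.0, 0.707, 0.707, 0.0]
ft_force: [-2.4, -0.4, 4.9]
opening: 0.0423
```

Emit:
servo_tool([
  [0.0,[0,0,0.0005],0],
  [0.0,[0,0,0],0],
  [0.0,[0,0,0],0],
])

```text
time_s: 43.72
ee_pos: [0.5098, 0.1642, 0.1698]
tool_rot: [0.0, 0.707, 0.707, 0.001]
ft_force: [-3.5, -0.9, 9.1]
opening: 0.0424
```

Emit:
servo_tool([
  [0.0,[0,0,-0.0015],0],
  [0.05,[0,0,0],0],
  [0.065,[0,0,0],0],
  [0.065,[0,0,0],0],
  [0.065,[0,0,-0.025],0],
  [0.065,[0,0,-0.025],0],
  [0.065,[0,0,-0.025],0],
  [0.065,[0,0,-0.025],0],
])

```text
time_s: 44.38
ee_pos: [0.5095, 0.164, 0.2706]
tool_rot: [-0.0, 0.707, 0.707, -0.0]
ft_force: [0.9, 0.1, -1.0]
opening: 0.0653
```

Emit:
servo_tool([
  [0.05,[0.0172,-0.0258,0],0],
  [0.05,[0.0172,-0.0258,0],0],
  [0.05,[0.0172,-0.0258,0],0],
  [0.05,[0.0172,-0.0258,0],0],
  [0.05,[0,0,0],-0.12],
  [0.05,[0,0,0],-0.12],
  [0.05,[0,0,0],-0.12],
  [0.05,[0,0,0],-0.12],
])

```text
time_s: 45.05
ee_pos: [0.4063, 0.2331, 0.2698]
tool_rot: [0.0, 0.516, 0.857, 0.0]
ft_force: [-0.2, 0.2, -0.8]
opening: 0.0499
```

Emit:
servo_tool([
  [0.05,[0,0,0],-0.12],
  [0.05,[0,0,0],-0.12],
  [0.05,[0,0,0],-0.12],
  [0.05,[0,0,0],-0.12],
  [0.05,[0,0,0],-0.12],
  [0.05,[0,0,0],-0.12],
  [0.05,[0,0,0],-0.12],
  [0.05,[0,0,0],-0.12],
])

```text
time_s: 45.72
ee_pos: [0.4066, 0.2328, 0.2697]
tool_rot: [-0.0, 0.062, 0.998, -0.0]
ft_force: [-0.5, 0.3, 0.2]
opening: 0.0503
```

Emit:
servo_tool([
  [0.05,[0,0,0],-0.12],
  [0.05,[0,0,0],-0.12],
  [0.05,[0,0,0],-0.12],
  [0.05,[0,0,0],-0.12],
  [0.05,[0,0,0],-0.11],
  [0.05,[0,0,0],0],
  [0.05,[0,0,0],0],
  [0.05,[0,0,0],0],
])

```text
time_s: 46.38
ee_pos: [0.4065, 0.2328, 0.2697]
tool_rot: [-0.0, -0.226, 0.974, -0.0]
ft_force: [0.3, 0.8, -0.0]
opening: 0.05
```

Run:
```python
from h import *
s=readout.sense(); print(s['ee_pos'],s['tool_rot'])
c=grab('top','top5.png'); caps(c)
c=grab('scene','scene5.png'); caps(c)
```

```text
[0.40652982 0.23280369 0.26970275] [-4.05082134e-05 -2.26386587e-01  9.74037531e-01 -1.18873042e-05]
green pix 187 204 xy 0.6275 0.2491 r 0.0224 ztop 0.201 cent [0.6277 0.2493]
green pix 227 209 xy 0.6117 0.1489 r 0.022 ztop 0.2012 cent [0.6113 0.1491]
green pix 221 251 xy 0.5087 0.1633 r 0.0221 ztop 0.2012 cent [0.5083 0.1631]
blue pix 284 163 xy 0.7891 0.0261 r 0.0293 ztop 0.0157 cent [0.7925 0.016 ]
blue pix 397 166 xy 0.7161 -0.2805 r 0.0147 ztop 0.1976 cent [ 0.7162 -0.2803]
blue pix 315 201 xy 0.648 -0.0697 r 0.0216 ztop 0.1217 cent [ 0.6481 -0.0693]
blue pix 310 234 xy 0.5607 -0.0563 r 0.0217 ztop 0.1211 cent [ 0.5602 -0.0559]
blue pix 562 382 xy 0.1502 -0.7176 r 0.1316 ztop 0.0856 cent [ 0.1518 -0.7159]
green pix 411 161 xy 0.5131 0.1629 r 0.0229 ztop 0.2006 cent [0.5135 0.1633]
green pix 474 183 xy 0.6326 0.2496 r 0.0236 ztop 0.2004 cent [0.6317 0.2486]
green pix 431 192 xy 0.6151 0.1489 r 0.0236 ztop 0.2003 cent [0.6157 0.1487]
blue pix 556 7 xy -0.2355 1.339 r 0.1474 ztop 0.0315 cent [-0.228   1.3489]
blue pix 34 208 xy 0.1555 -0.6672 r 0.091 ztop 0.0836 cent [ 0.1586 -0.654 ]
blue pix 333 232 xy 0.5655 -0.0549 r 0.0232 ztop 0.1206 cent [ 0.5654 -0.0553]
blue pix 345 263 xy 0.6525 -0.0686 r 0.023 ztop 0.1205 cent [ 0.6523 -0.0688]
blue pix 254 306 xy 0.7206 -0.281 r 0.0174 ztop 0.1967 cent [ 0.7194 -0.2807]
blue pix 413 335 xy 0.8026 0.0181 r 0.0328 ztop 0.0136 cent [0.8078 0.0137]
```

View pics/scene5.png

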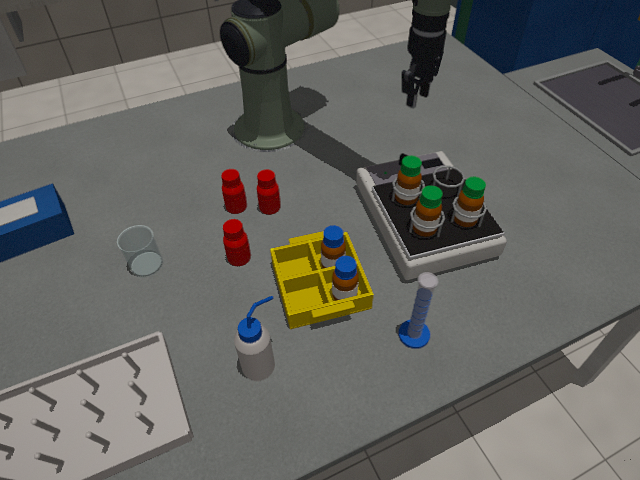

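Three greens are seated in rings (cap tops all about 0.201 by camera, as the originals were), both blues are in the carrier, and no greens remain on the bench. Now the knob: down, grip, turn clockwise.

Emit:
servo_tool([
  [0.05,[0,0,0.03],0],
  [0.05,[0,0,0.03],0],
  [0.05,[0,0,0.03],0],
  [0.05,[0,0,0.03],0],
  [0.05,[0,0,0.02],0],
  [0.05,[0,0,0],0],
  [0.05,[0,0,0],0],
  [0.05,[0,0,0],0],
])

```text
time_s: 47.15
ee_pos: [0.4074, 0.2332, 0.1309]
tool_rot: [0.001, -0.227, 0.974, 0.0]
ft_force: [-0.1, -0.1, 0.2]
opening: 0.0498
```

Emit:
servo_tool([
  [0.05,[0,0,0.016],0],
  [0.05,[0,0,0.016],0],
  [0.05,[0,0,0.01],0],
  [0.05,[0,0,0.005],0],
  [0.05,[0,0,0],0],
  [0.05,[0,0,0],0],
])

```text
time_s: 47.65
ee_pos: [0.4074, 0.2332, 0.0839]
tool_rot: [0.001, -0.228, 0.974, 0.0]
ft_force: [0.2, -0.1, 0.4]
opening: 0.0501
```

Emit:
servo_tool([
  [0.03,[0,0,0],0],
  [0.0,[0,0,0],0],
  [0.0,[0,0,0],0],
  [0.0,[0,0,0],0],
  [0.0,[0,0,0],0],
  [0.0,[0,0,0],0],
  [0.0,[0,0,0],0],
], grip_force=40)

```text
time_s: 48.23
ee_pos: [0.407, 0.2332, 0.0836]
tool_rot: [0.001, -0.228, 0.974, 0.0]
ft_force: [-1.6, 0.8, 5.6]
opening: 0.0131
```

Emit:
servo_tool([
  [0.0,[0,0,0],0.1],
  [0.0,[0,0,0],0.1],
  [0.0,[0,0,0],0.1],
  [0.0,[0,0,0],0.1],
  [0.0,[0,0,0],0.1],
  [0.0,[0,0,0],0.1],
  [0.0,[0,0,0],0.1],
  [0.0,[0,0,0],0.1],
])

```text
time_s: 48.9
ee_pos: [0.407, 0.2332, 0.0836]
tool_rot: [0.0, 0.172, 0.985, 0.0]
ft_force: [-1.4, 0.2, 5.7]
opening: 0.0135
```

Emit:
servo_tool([
  [0.0,[0,0,0],0.1],
  [0.0,[0,0,0],0.1],
  [0.0,[0,0,0],0.1],
  [0.0,[0,0,0],0.1],
  [0.0,[0,0,0],0],
  [0.0,[0,0,0],0],
  [0.0,[0,0,0],0],
])

```text
time_s: 49.48
ee_pos: [0.407, 0.2332, 0.0836]
tool_rot: [0.0, 0.362, 0.932, 0.001]
ft_force: [-1.1, 0.4, 5.9]
opening: 0.0131
```

Emit:
servo_tool([
  [0.04,[0,0,0],0],
  [0.05,[0,0,0],0],
  [0.05,[0,0,-0.03],0],
  [0.05,[0,0,-0.036],0],
  [0.05,[0,0,-0.036],0],
  [0.05,[0,0,-0.036],0],
  [0.05,[0,0,-0.036],0],
  [0.05,[0,0,0],0],
])

```text
time_s: 50.15
ee_pos: [0.4099, 0.2341, 0.2635]
tool_rot: [0.004, 0.362, 0.932, 0.004]
ft_force: [1.9, 0.3, 0.8]
opening: 0.0496
```

Emit:
servo_tool([
  [0.05,[0.03,0,0],0],
  [0.05,[0.03,0,0],0],
  [0.05,[0.03,0,0],0],
  [0.05,[0,0,0],0],
  [0.05,[0,0,0],0],
  [0.05,[0,0,0],0],
])

```text
time_s: 50.65
ee_pos: [0.3403, 0.2935, 0.2566]
tool_rot: [0.0, 0.362, 0.932, -0.0]
ft_force: [-0.9, -0.3, -0.4]
opening: 0.0498
```

Run:
```python
from h import *
c=grab('top'); caps(c); cv2.imwrite('pics/f.png',cv2.resize(c['image'][180:350,140:340,::-1],None,fx=3.5,fy=3.5,interpolation=2))
```

```text
green pix 187 204 xy 0.6275 0.2488 r 0.0225 ztop 0.2007 cent [0.6279 0.2492]
green pix 227 209 xy 0.611 0.149 r 0.0225 ztop 0.2014 cent [0.6111 0.149 ]
green pix 221 251 xy 0.5087 0.1635 r 0.0221 ztop 0.2011 cent [0.5087 0.1632]
blue pix 285 163 xy 0.797 0.0175 r 0.0323 ztop 0.0172 cent [0.7926 0.0152]
blue pix 397 166 xy 0.7147 -0.2804 r 0.0176 ztop 0.1977 cent [ 0.716  -0.2803]
blue pix 315 201 xy 0.6481 -0.0702 r 0.0214 ztop 0.1216 cent [ 0.6478 -0.07  ]
blue pix 310 233 xy 0.5606 -0.0563 r 0.0217 ztop 0.1219 cent [ 0.5605 -0.0559]
blue pix 562 382 xy 0.1502 -0.7182 r 0.131 ztop 0.0857 cent [ 0.1515 -0.7155]
```

View pics/f.png

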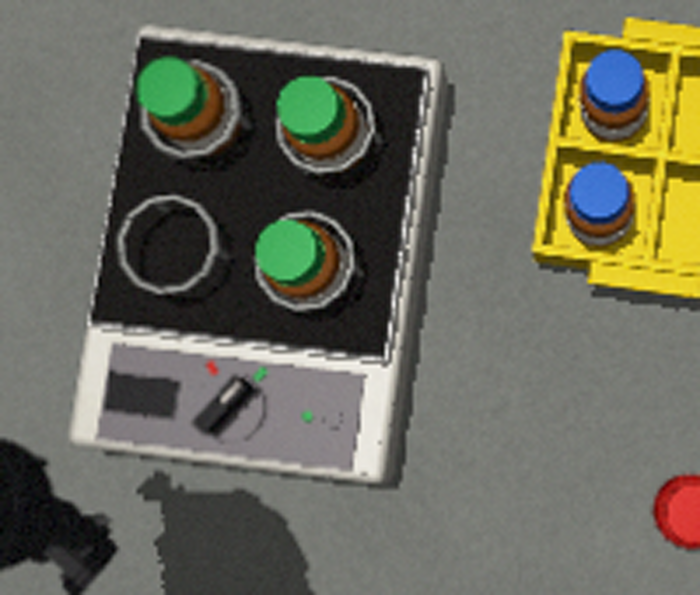

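The knob points at the green RUN mark (235,395). Three greens are in rings, two blues are in separate cells, and the robot is clear.

```bash
python3 -c "
from workcell import workorder; print(workorder.finish_job())"
```

```text
the job is handed in; nothing more can be done
None
```

The batch is changed and I handed the job in at about 51 s of the 210 s allowed; no verdict is reported.

- **Order of work:** I turned the knob from RUN to OFF first. Then I moved the two blue-capped bottles into separate carrier compartments and stood the three green-capped bottles in rings. Last, I turned the knob clockwise back to RUN.
- **Setting down:** each bottle was lowered until the force reading showed contact, then released. The highest force I read was about 17 N, against the 40 N limit.
- **Knocked bottle:** one green bottle was knocked against another partway through. I found its new position and picked both up with the jaws turned.
- **Last checks:** the final picture shows the knob on the green RUN mark, the green bottles upright in their rings, both blue bottles in the carrier, and the gripper clear. I did not move or touch the red look-alikes or the other things on the bench.
- **Disagreements:** cap heights read about 4 mm high throughout, including on bottles that had not been moved. The two cameras differed by about 4 to 5 mm in x on the caps. The first green bottle read about 4 mm from where I released it in y, but it is upright in its ring.

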